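Complete the block puzzle and slide it onto its mat

TASK

Fill every empty pocket of the wooden puzzle tray with one of the spare jigsaw blocks lying about, fully down in the pocket, leaving the blocks that are already in it where they are. Only when the tray is full, slide it flat along the table, without lifting it, until it sits wholly on the cork mat, square with it. Lay any left-over jigsaw blocks in the cardboard box lid, and leave the round block and the mug where they stand.

Things in the scene. Friction and masses are not known exactly. Their poses are not given: they have to be found in the camera images.
- tray: loose plywood puzzle tray, 162 (x) x 192 (y) x 16 mm, 0.5 kg, with 2 x 3 open pockets. Origin: centre of its underside; z up. Floor 4 mm, walls 6 mm thick and 12 mm above the floor
- pocket0 (a point): centre of the floor of pocket 0 of the tray (72 along tray x, 56 along tray y, 12 mm deep). A block fits either way round, long side along tray x, its slab standing 2 mm above the walls
- pocket1 (a point): centre of the floor of pocket 1 of the tray (72 along tray x, 56 along tray y, 12 mm deep). A block fits either way round, long side along tray x, its slab standing 2 mm above the walls
- pocket2 (a point): centre of the floor of pocket 2 of the tray (72 along tray x, 56 along tray y, 12 mm deep). A block fits either way round, long side along tray x, its slab standing 2 mm above the walls
- pocket3 (a point): centre of the floor of pocket 3 of the tray (72 along tray x, 56 along tray y, 12 mm deep). A block fits either way round, long side along tray x, its slab standing 2 mm above the walls
- pocket4 (a point): centre of the floor of pocket 4 of the tray (72 along tray x, 56 along tray y, 12 mm deep). A block fits either way round, long side along tray x, its slab standing 2 mm above the walls
- pocket5 (a point): centre of the floor of pocket 5 of the tray (72 along tray x, 56 along tray y, 12 mm deep). A block fits either way round, long side along tray x, its slab standing 2 mm above the walls
- fitted0: blue wooden jigsaw block: slab 64 (x) x 48 x 14 mm (its last 12 mm at +x is a round tab) with a pale rib 36 (x) x 14 (y) x 18 mm high in the middle of its top as a grip (rib top 32 mm above the underside). Origin: centre of the underside, z up through the rib. If present, it already sits in pocket 0; absent (None) if that pocket is empty
- fitted1: blue wooden jigsaw block: slab 64 (x) x 48 x 14 mm (its last 12 mm at +x is a round tab) with a pale rib 36 (x) x 14 (y) x 18 mm high in the middle of its top as a grip (rib top 32 mm above the underside). Origin: centre of the underside, z up through the rib. If present, it already sits in pocket 1; absent (None) if that pocket is empty
- fitted2: blue wooden jigsaw block: slab 64 (x) x 48 x 14 mm (its last 12 mm at +x is a round tab) with a pale rib 36 (x) x 14 (y) x 18 mm high in the middle of its top as a grip (rib top 32 mm above the underside). Origin: centre of the underside, z up through the rib. If present, it already sits in pocket 2; absent (None) if that pocket is empty
- fitted3: blue wooden jigsaw block: slab 64 (x) x 48 x 14 mm (its last 12 mm at +x is a round tab) with a pale rib 36 (x) x 14 (y) x 18 mm high in the middle of its top as a grip (rib top 32 mm above the underside). Origin: centre of the underside, z up through the rib. If present, it already sits in pocket 3; absent (None) if that pocket is empty
- fitted4: blue wooden jigsaw block: slab 64 (x) x 48 x 14 mm (its last 12 mm at +x is a round tab) with a pale rib 36 (x) x 14 (y) x 18 mm high in the middle of its top as a grip (rib top 32 mm above the underside). Origin: centre of the underside, z up through the rib. If present, it already sits in pocket 4; absent (None) if that pocket is empty
- fitted5: blue wooden jigsaw block: slab 64 (x) x 48 x 14 mm (its last 12 mm at +x is a round tab) with a pale rib 36 (x) x 14 (y) x 18 mm high in the middle of its top as a grip (rib top 32 mm above the underside). Origin: centre of the underside, z up through the rib. If present, it already sits in pocket 5; absent (None) if that pocket is empty
- spare0: blue wooden jigsaw block: slab 64 (x) x 48 x 14 mm (its last 12 mm at +x is a round tab) with a pale rib 36 (x) x 14 (y) x 18 mm high in the middle of its top as a grip (rib top 32 mm above the underside). Origin: centre of the underside, z up through the rib. A spare, lying rib-up somewhere on the table at the start; may be absent (None)
- spare1: blue wooden jigsaw block: slab 64 (x) x 48 x 14 mm (its last 12 mm at +x is a round tab) with a pale rib 36 (x) x 14 (y) x 18 mm high in the middle of its top as a grip (rib top 32 mm above the underside). Origin: centre of the underside, z up through the rib. A spare, lying rib-up somewhere on the table at the start; may be absent (None)
- spare2: blue wooden jigsaw block: slab 64 (x) x 48 x 14 mm (its last 12 mm at +x is a round tab) with a pale rib 36 (x) x 14 (y) x 18 mm high in the middle of its top as a grip (rib top 32 mm above the underside). Origin: centre of the underside, z up through the rib. A spare, lying rib-up somewhere on the table at the start; may be absent (None)
- spare3: blue wooden jigsaw block: slab 64 (x) x 48 x 14 mm (its last 12 mm at +x is a round tab) with a pale rib 36 (x) x 14 (y) x 18 mm high in the middle of its top as a grip (rib top 32 mm above the underside). Origin: centre of the underside, z up through the rib. A spare, lying rib-up somewhere on the table at the start; may be absent (None)
- spare4: blue wooden jigsaw block: slab 64 (x) x 48 x 14 mm (its last 12 mm at +x is a round tab) with a pale rib 36 (x) x 14 (y) x 18 mm high in the middle of its top as a grip (rib top 32 mm above the underside). Origin: centre of the underside, z up through the rib. A spare, lying rib-up somewhere on the table at the start; may be absent (None)
- spare5: blue wooden jigsaw block: slab 64 (x) x 48 x 14 mm (its last 12 mm at +x is a round tab) with a pale rib 36 (x) x 14 (y) x 18 mm high in the middle of its top as a grip (rib top 32 mm above the underside). Origin: centre of the underside, z up through the rib. A spare, lying rib-up somewhere on the table at the start; may be absent (None)
- mat: thin cork mat lying on the table, 212 (x) x 242 (y) x 1 mm, no obstacle. Origin: its centre, at table height. The tray belongs on it with its x along the mat's x (either way)
- lid: shallow open cardboard box lid lying open side up, fixed, 130 (x) x 220 (y) x 28 mm high, walls and floor 4 to 5 mm. Origin: centre of its underside
- disc: bystander: round blue block of another puzzle, 56 mm across, 14 mm thick with a rib grip, fits no pocket. Origin: centre of its underside
- mug: bystander: white mug, 84 mm across, 90 mm high. Origin: centre of its underside
There are look-alikes about, which are no part of the job. What is shaped like the spare5 but yellow is not meant.

How it is judged:
By the outcome, as a careful person would: the job done as asked, in the order asked, and still so for the second after the job is handed in, with the robot touching nothing.
Of fitted0, fitted1, fitted2, fitted3, fitted4, fitted5 only 1 to 3 are there at a start; the rules pass over those that are not, and their reading is None.
Of spare0, spare1, spare2, spare3, spare4, spare5 only 5 to 6 are there at a start; the rules pass over those that are not, and their reading is None.
At some moment in a run one of spare0, spare1, spare2, spare3, spare4, spare5 may be knocked a few centimetres aside while the robot is not near it.
Once in a run the grip may slacken for a moment while it holds something.
It also fails if it takes over 208 s, if anything falls off the work surface, if the arm or the gripper's body presses on something with over 40 N, if the wrist force passes 120 N, or if a joint passes its speed limit or range.

ROBOT

A 6-joint arm with a two-finger parallel gripper is mounted at the origin on the work surface. World frame = base frame: x ahead of the robot, y to its left, z up, the work surface at z = 0. Lengths are in m, angles in degrees, forces in N, time in s.
With the tool pointing down it reaches from about 0.375 to 0.9 m from the base axis. Payload 3.1 kg.
Tool frame: the origin (TCP) lies at the very end of the fingers, on their centre line; the grasp point (between the pads) lies 19 mm behind it; z points along the fingers, y is the line along which they close (so a half turn about z gives the same grasp; the last joint's range is limited). The gripper opens to 87 mm and grips with 3 to 60 N. Pads are 19 mm wide; open, the fingers measure 117 mm over their backs; the gripper's body (75 mm by 190 mm) begins 51 mm behind the grasp point.
Start: joints at [61.965, 30.224, 82.088, -0, 67.689, -10.227], TCP at [0.191, 0.595, 0.201] pointing down, gripper open.
Joint ranges: [-176.69, 176.69], [-43.24, 126.21], [12.49, 139.97], [-82, 262], [0, 151.66], [-163.58, 163.58]. Speed limits (degrees/s): [159.86, 159.86, 180, 180, 180, 180].

INTERFACE

Orientations are given as a 3x3 rotation matrix whose columns are the frame's x, y, z axes.
In Python, from rig import readout, viewer, ticket gives the robot as it stands.
- The arm moves only by the tool send_rows, never from a script. Its argument "moves" is a list of rows, each a list of 6 numbers: the shift along the tool's x, y, z in units of 250 mm (1.0 is 250 mm), then the turn, a rotation vector about the tool's x, y, z in units of 90 degrees (1.0 is 90 degrees). A call has 1 to 12 rows; each row is the pose to reach, as a shift and turn from the pose commanded when the call began, along the tool's axes at that moment; what a row does not reach only later rows make up. A row lasts 1/10 s, in which the tool goes at most 50 mm and 8.59 degrees, less where a joint would pass 70% of its speed; a pose out of reach is approached as far as the arm can. A call with a number of a shift or a turn outside -1 to 1 is refused whole. A call with a gripper value outside its range is refused whole. "grip" is the opening, from 0 (shut) to 1 (fully open), set as the call begins (left out, the last holds). The fingers move at their own pace and stop on an object; the grip force is fixed at half the most. Time passes only in rows, so rows that repeat a pose let the fingers close. It gives the time, the measured TCP pose, the force, the opening and the grip force at its end, in the units of the state.
- readout.read_state(): the state, without advancing time (a new reading comes with each control period).
- viewer.capture(name): name is "scene" or "top" or "wrist"; returns (picture, depth): 400x640x3 uint8, red, green, blue; 400x640 float32, m along the optical axis (not along the pixel's ray), 0 where there is no reading.
- viewer.camera_info(name): a dict with "fx", "fy", "cx", "cy" (pixels), "R" (3x3) and "t" (3): a world point X has camera coordinates R X + t; the wrist camera has in their place "tool_from_camera" (4x4, takes a point from camera to tool coordinates, whose origin is the TCP and whose axes are the flange's). Camera axes: x right, y down, z forward; pixel columns grow to the right and rows downward; lengths in m; the calibration is good to about 2 mm. A picture is of the moment at which its call begins: read the wrist's pose just before it. camera_info takes no time and is no camera call.
- ticket.hand_in(): hands the job in; it is judged then, once.
The state is a dict: "time_s": time; "joint_positions": joint angles; "qvel": joint speeds; "tau": joint torques, N m; "position": TCP position; "tcp_rot": TCP orientation; "force": force on the tool from outside, world axes, zero at the start; "moment": the same for the moment, N m; "opening": opening from 0.0 (shut) to 1.0 (fully open); "grasp_force": force on a finger pad.
Only numpy, scipy, OpenCV 4.12 (cv2) and the standard library are available. Lean on these libraries where they do the work, as an engineer would, in place of code of your own. Each camera call takes 0.05 s, during which the arm holds its last target. There are 200 camera calls.

## Working session

There is one attempt and no reset: what is moved stays moved. The work goes in short steps, Python scripts to look and compute and a tool call to move; the robot and the scene stay as the last step left them, time stands still between calls to the robot, and variables do not carry over. Pictures are saved under pics/ and viewed, at most 14 in all, crops included, and the job is handed in when it is done.

Besides the shell and the picture viewer there is one more tool, called after "Request:" as name([rows], argument=value, ...), one row to a line, values as JSON. send_rows: Moves the arm, as the interface text tells. Shifts and turns lie within -1 to 1; 1 stands for 250 mm of shift or 90 degrees of turn. Its arguments: {"type":"object","properties":{"moves":{"type":"array"},"grip":{"type":"number"}},"required":["moves"]}

```bash
mkdir -p pics; ls; python3 - <<'E'
from rig import readout, viewer
import cv2, numpy as np
s=readout.read_state(); print(s)
for n in ("top","scene"):
    p,d=viewer.capture(n); cv2.imwrite(f"pics/{n}0.png",p[...,::-1]); np.savez(f"{n}0.npz",p=p,d=d)
    i=viewer.camera_info(n); print(n,i)
print(viewer.camera_info("wrist"))
E
```

```text
pics
{'time_s': 0.0, 'joint_positions': array([ 6.19645459e+01,  3.02770871e+01,  8.21562695e+01,  6.69685386e-04,
        6.76877496e+01, -1.02279930e+01]), 'qvel': array([-0.02460429, -0.07948293, -0.05071997,  0.02144351,  0.0619639 ,
       -0.13442049]), 'tau': array([ 6.67779568e-04, -4.40044713e+01, -1.76595962e+01,  6.33548666e-02,
        5.80525026e-02, -1.47984233e-04]), 'position': array([0.19074683, 0.59437647, 0.20039246]), 'tcp_rot': array([[-9.52088023e-01,  3.05822483e-01, -1.00302053e-03],
       [ 3.05823884e-01,  9.52086283e-01, -1.86058879e-03],
       [ 3.85952204e-04, -2.07819194e-03, -9.99997766e-01]]), 'force': array([0.41593497, 0.01513221, 0.54020715]), 'moment': array([-0.0004515 , -0.00543696, -0.02944317]), 'grasp_force': 0.0, 'opening': 1.0011082899343322}
top {'fx': 365.98832404232564, 'fy': 365.98832404232564, 'cx': 322.93923141309045, 'cy': 200.21688954076413, 'R': array([[-0.02113571, -0.99965876,  0.01535068],
       [-0.9947923 ,  0.0194966 , -0.10004084],
       [ 0.09970742, -0.01738517, -0.99486491]]), 't': array([-0.01838151,  0.48961337,  1.06235799])}
scene {'fx': 426.8545412766443, 'fy': 426.8545412766443, 'cx': 324.7290972347085, 'cy': 197.06346495245757, 'R': array([[ 0.54376794,  0.83911064, -0.01448313],
       [ 0.50835291, -0.34306051, -0.78986505],
       [-0.66775276,  0.42214075, -0.61310964]]), 't': array([-0.26298922, -0.22277133,  1.56675932])}
{'fx': 281.8380967058207, 'fy': 281.8380967058207, 'cx': 322.46091748883316, 'cy': 201.1958707263269, 'tool_from_camera': array([[ 4.12140538e-04, -9.63525556e-01, -2.67616016e-01,
         7.24700172e-02],
       [ 9.99999830e-01,  2.86584452e-04,  5.08224530e-04,
         8.02360109e-04],
       [-4.12992734e-04, -2.67616180e-01,  9.63525511e-01,
        -1.83644304e-01],
       [ 0.00000000e+00,  0.00000000e+00,  0.00000000e+00,
         1.00000000e+00]])}
```

View pics/top0.png

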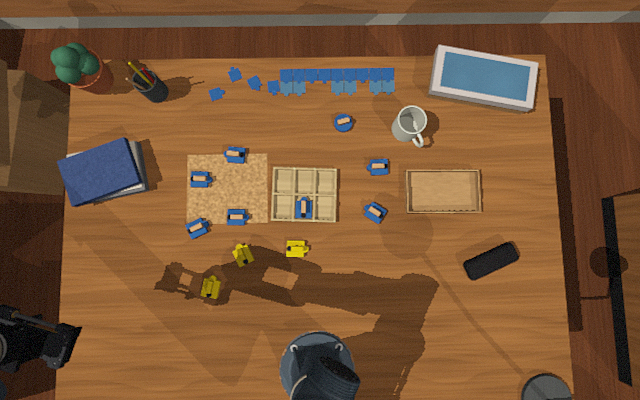

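View pics/scene0.png

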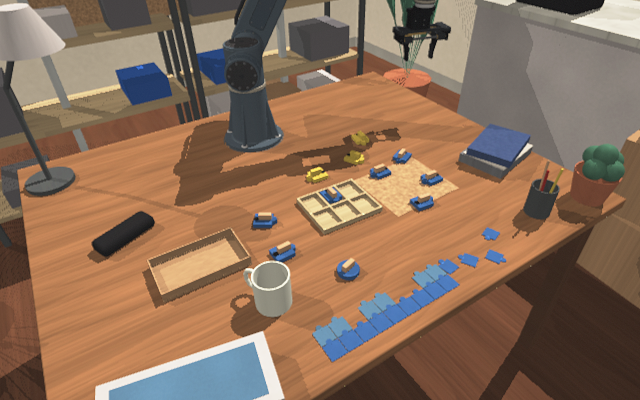

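The top view shows the tray near (305,195) with only its near-middle pocket filled, at (304,208). The six spares are near (235,155), (200,180), (197,228), (237,217), (378,167) and (375,212). The mat is at (227,188), the lid at (444,191), the disc at (344,122), the mug at (409,122) and the yellow look-alikes around row 250. The scene view agrees with this.

```bash
cat > h.py <<'E'
import numpy as np, cv2
from rig import readout, viewer
def cam(name, s=None):
    i=viewer.camera_info(name); K=np.array([[i["fx"],0,i["cx"]],[0,i["fy"],i["cy"]],[0,0,1]])
    if name=="wrist":
        T=i["tool_from_camera"]; Rw=s["tcp_rot"]@T[:3,:3]; c=s["tcp_rot"]@T[:3,3]+s["position"]
        return K,Rw,c
    return K,i["R"].T,-i["R"].T@i["t"]
def rays(c3,uv):
    K,Rw,c=c3; uv=np.atleast_2d(uv).astype(float)
    return (Rw@np.linalg.inv(K)@np.c_[uv,np.ones(len(uv))].T).T
def onto(c3,uv,z):
    d=rays(c3,uv); return c3[2]+d*((z-c3[2][2])/d[:,2])[:,None]
def meet(ca,ua,cb,ub):
    a=rays(ca,ua)[0]; b=rays(cb,ub)[0]
    st=np.linalg.lstsq(np.c_[a,-b],cb[2]-ca[2],rcond=None)[0]
    p,q=ca[2]+a*st[0],cb[2]+b*st[1]; return (p+q)/2,np.linalg.norm(p-q)
def masks(p):
    h=cv2.cvtColor(p,cv2.COLOR_RGB2HSV); return h,cv2.inRange(h,(100,110,60),(125,255,255))
def rect(pts):  # centre, long-side angle deg (mod 180), size in mm from world xy points
    (c,(w,h),a)=cv2.minAreaRect((pts[:,:2]*1000).astype(np.float32))
    if w<h: w,h,a=h,w,a+90
    return np.array(c),(a+90)%180-90,(w,h)
def blocks(p,c3,zs=.014,amin=80,amax=4000):
    h,m=masks(p); m=cv2.morphologyEx(m,cv2.MORPH_OPEN,np.ones((2,2)))
    out=[]
    for c in cv2.findContours(m,cv2.RETR_EXTERNAL,cv2.CHAIN_APPROX_NONE)[0]:
        hull=cv2.convexHull(c); A=cv2.contourArea(hull)
        if not amin<A<amax: continue
        r=rect(onto(c3,hull[:,0],zs))
        # pale rib inside hull
        f=np.zeros(m.shape,np.uint8); cv2.drawContours(f,[hull],-1,255,-1)
        x,y,w,hh=cv2.boundingRect(hull); pad=int(.3*max(w,hh))
        reg=cv2.dilate(f,np.ones((3,3)),iterations=max(1,pad//4))
        rib=cv2.inRange(h,(5,40,120),(22,150,255))&reg
        n,lab,st,ce=cv2.connectedComponentsWithStats(rib)
        rr=None
        if n>1:
            k=1+np.argmax(st[1:,4]); ys,xs=np.where(lab==k); rr=(ce[k],st[k,4],np.c_[xs,ys])
        out.append(dict(uv=hull[:,0].mean(0),A=A,slab=r,rib=rr))
    return out
E
python3 - <<'E'
from h import *
T=np.load("top0.npz");S=np.load("scene0.npz");ct,cs=cam("top"),cam("scene")
h,_=masks(T["p"])
for n,(u,v) in dict(wall=(305,169),wall2=(272,195),floor=(285,182),mat=(215,195),table=(350,190),rib=(304,208),rib2=(376,211),lidfl=(444,191),lidw=(444,171)).items(): print(n,h[v,u], T["d"][v,u].round(3), end=" ")
print()
for nm,I,c,a in(("top",T,ct,60),("scene",S,cs,60)):
    print(nm)
    for b in blocks(I["p"],c,amin=a):
        r=b["rib"]; s=b["slab"]
        print(b["uv"].round(),b["A"],s[0].round(),round(s[1]),np.round(s[2]), None if r is None else (r[0].round(1),r[1]))
E
```

```text
wall [ 19  99 194] 1.107 wall2 [ 19 100 199] 1.094 floor [ 21  96 204] 1.112 mat [ 18 129 200] 1.111 table [ 16 166 166] 1.119 rib [ 17 102 225] 1.074 rib2 [ 17 109 218] 1.083 lidfl [ 16 124 195] 1.117 lidw [ 14 129 121] 1.107 
top
[199. 229.] 291.5 [414. 340.] -64 [61. 47.] (array([195.7, 227. ]), np.int32(58))
[240. 217.] 268.5 [443. 222.] 89 [60. 45.] (array([236.1, 216.1]), np.int32(61))
[376. 213.] 280.5 [ 450. -183.] 55 [62. 47.] (array([374.5, 211.1]), np.int32(63))
[309. 212.] 80.5 [462.  14.] -1 [48. 18.] (array([311.7, 213. ]), np.int32(36))
[300. 211.] 74.0 [462.  42.] -1 [48. 15.] (array([301.8, 207.1]), np.int32(29))
[203. 179.] 260.0 [558. 333.] 89 [60. 42.] (array([198.9, 178. ]), np.int32(64))
[378. 168.] 266.5 [ 587. -198.] 89 [61. 46.] (array([377.7, 165.6]), np.int32(59))
[234. 158.] 140.0 [621. 237.] 77 [63. 25.] (array([234.3, 162.4]), np.int32(40))
[ 99. 174.] 3385.0 [586. 639.] -70 [209. 149.] (array([134. , 151.6]), np.int32(42))
[344. 124.] 225.5 [725. -98.] -1 [54. 49.] (array([343. , 120.5]), np.int32(58))
[217.  94.] 125.5 [824. 287.] -72 [44. 33.] (array(
[... 892 characters left out ...]
] (array([492.6, 238.4]), np.int32(46))
[267. 222.] 165.0 [ 474. -186.] 65 [63. 37.] (array([275.3, 223.9]), np.int32(33))
[420. 203.] 199.0 [649. 233.] 83 [66. 54.] (array([428.5, 207.1]), np.int32(44))
[333. 197.] 161.5 [475.  33.] -2 [63. 48.] (array([332.8, 200.9]), np.int32(46))
[431. 181.] 146.5 [584. 329.] 50 [64. 46.] (array([436.4, 183.1]), np.int32(51))
[382. 175.] 139.0 [470. 221.] 56 [62. 49.] (array([385.4, 176.5]), np.int32(52))
[403. 158.] 122.0 [438. 339.] 56 [56. 55.] (array([406.9, 160.9]), np.int32(38))
[145.  83.] 1562.0 [-705. -205.] -1 [439. 200.] (array([137.7,  76.6]), np.int32(388))
[215.  66.] 715.5 [-715.  122.] -19 [460. 134.] (array([222.4,  85.2]), np.int32(20))
```

Request:
send_rows([
  [-0.89,-0.752,-0.1,0,0,0],
  [-0.89,-0.752,-0.1,0,0,0],
  [-0.89,-0.752,-0.1,0,0,0],
  [-0.89,-0.752,-0.1,0,0,0],
  [-0.89,-0.752,-0.1,0,0,0],
  [-0.89,-0.752,-0.1,0,0,0],
  [-0.89,-0.752,-0.1,0,0,0],
])

```text
time_s: 0.8
position: [0.348, 0.3444, 0.2266]
tcp_rot: [[-0.95, 0.312, 0.001], [0.312, 0.95, -0.001], [-0.001, -0.001, -1.0]]
force: [0.4, 0.6, 0.9]
opening: 0.999
grasp_force: 0.0
```

Request:
send_rows([
  [-0.89,-0.752,-0.1,0,0,-0.198],
  [-0.89,-0.752,-0.1,0,0,-0.198],
  [-0.89,-0.752,-0.1,0,0,-0.198],
  [-0.89,-0.752,-0.1,0,0,-0.198],
  [-0.89,-0.752,-0.1,0,0,-0.198],
  [-0.89,-0.752,-0.1,0,0,-0.198],
  [-0.89,-0.752,-0.1,0,0,-0.198],
  [-0.89,-0.752,-0.1,0,0,-0.198],
  [-0.89,-0.752,-0.1,0,0,-0.198],
])

```text
time_s: 1.7
position: [0.4985, 0.1023, 0.2507]
tcp_rot: [[-1.0, -0.001, -0.002], [-0.001, 1.0, 0.001], [0.002, 0.001, -1.0]]
force: [-0.8, -0.5, -0.5]
opening: 1.0
grasp_force: 0.0
```

```bash
cat > w.py <<'E'
from h import *
import sys
def shot(name=None):
    s=readout.read_state(); p,d=viewer.capture("wrist")
    if name: cv2.imwrite(f"pics/{name}.png",p[...,::-1])
    return s,p,d,cam("wrist",s)
def ang(s): return np.degrees(np.arctan2(s["tcp_rot"][1,0],s["tcp_rot"][0,0]))
E
python3 - <<'E'
from w import *
s,p,d,c=shot("w1"); np.savez("w1.npz",p=p,d=d,K=c[0],R=c[1],c=c[2])
print(s["time_s"],s["position"],ang(s),s["tcp_rot"][:,2])
for b in blocks(p,c,amin=150,amax=6000):
    r=b["rib"]; q=b["slab"]
    print(b["uv"].round(),b["A"],q[0].round(1),round(q[1],1),np.round(q[2]), None if r is None else (r[0].round(1),r[1]))
E
```

```text
1.7 [0.49847129 0.10225006 0.25074146] -179.94834380543375 [-2.30387313e-03  8.86262612e-04 -9.99996953e-01]
[141. 225.] 604.0 [ 579.1 -187.9] 77.5 [69. 30.] (array([130.7, 230.5]), np.int32(119))
[622. 232.] 1347.5 [604.3 587.1] 16.7 [98. 49.] None
[473. 214.] 1021.0 [563.4 338. ] -90.0 [65. 46.] (array([479.3, 213.5]), np.int32(427))
[279. 161.] 675.0 [474.8  45.1] -16.5 [66. 30.] (array([279.5, 159.9]), np.int32(504))
[264. 148.] 316.5 [466.8  18.2] -3.3 [49. 17.] (array([267.9, 156.1]), np.int32(125))
[405. 139.] 1221.0 [448.4 228.5] 88.5 [63. 46.] (array([411.4, 138.7]), np.int32(263))
[131. 145.] 1368.5 [ 456.7 -173.8] 56.3 [66. 49.] (array([124.7, 143.8]), np.int32(393))
[495. 116.] 1402.5 [419.6 345.1] -65.2 [66. 47.] (array([498.7, 116.9]), np.int32(317))
```

View pics/w1.png

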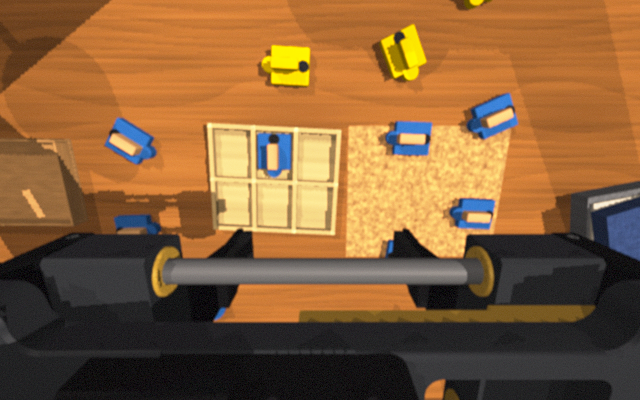

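The wrist view shows the tray spanning (207,123) to (341,235) with its filled block at (274,155). Spares are at (408,138), (493,117), (474,213) and (130,140). The fingers hide rows below about 235.

```bash
cat >> w.py <<'E'
def go(x,y,z,a=None,s=None):
    s=s or readout.read_state(); R=s["tcp_rot"]; d=R.T@(np.array([x,y,z])-s["position"])
    a0=ang(s); da=0 if a is None else ((a-a0+180)%360-180)
    print("GO",(d/.25).round(3),"turn",round(-da/90,3),"rows>=",int(np.ceil(max(np.linalg.norm(d)/.05,abs(da)/8.59)))+2)
def region(p,lo,hi,box,k=5):
    h=cv2.cvtColor(cv2.GaussianBlur(p,(k,k),0),cv2.COLOR_RGB2HSV); m=cv2.inRange(h,lo,hi)
    f=np.zeros_like(m); u0,v0,u1,v1=box; f[v0:v1,u0:u1]=m[v0:v1,u0:u1]
    return cv2.morphologyEx(f,cv2.MORPH_CLOSE,np.ones((k,k)))
def biggest(m): return cv2.convexHull(max(cv2.findContours(m,cv2.RETR_EXTERNAL,cv2.CHAIN_APPROX_NONE)[0],key=cv2.contourArea))[:,0]
E
python3 - <<'E'
from w import *
W=np.load("w1.npz"); c=(W["K"],W["R"],W["c"]); h=cv2.cvtColor(W["p"],cv2.COLOR_RGB2HSV)
print("wall",h[200,210],h[126,270],"floor",h[205,275],"table",h[180,100],h[250,340],h[110,280],"mat",h[180,400],"rib",h[155,272],h[137,410])
for S in (110,130,145):
    q=biggest(region(W["p"],(10,0,120),(35,S,255),(190,105,345,250)))
    print("tray",S,rect(onto(c,q,.016)))
T=np.load("top0.npz"); ct=cam("top"); h=cv2.cvtColor(T["p"],cv2.COLOR_RGB2HSV)
print("mat px",h[160:220:12,192:260:20].tolist(),"tbl",h[240,200],h[190,160])
for S in (135,145,150):
    q=biggest(region(T["p"],(10,0,130),(30,S,255),(175,140,270,235),3)); print("mat",S,rect(onto(ct,q,.001)))
    q=biggest(region(T["p"],(10,0,100),(30,S,255),(268,160,345,230),3)); print("tray",S,rect(onto(ct,q,.016)))
    q=biggest(region(T["p"],(10,0,90),(30,S,255),(395,160,495,225),3)); print("lid",S,rect(onto(ct,q,.028)))
hh=cv2.inRange(h,(0,0,150),(180,60,255)); hh[:, :380]=0; hh[:,440:]=0; hh[:95]=0; hh[160:]=0
print("mug",rect(onto(ct,biggest(hh),.09)))
go(.450,.226,.15,90)
E
```

```text
wall [ 13 167 128] [ 17 135 232] floor [ 23 109 249] table [ 14 183 219] [ 13 184 195] [ 13 179 202] mat [ 19 145 248] rib [ 22 118 253] [ 22 111 254]
tray 110 (array([468.30310059,  32.69647217]), -1.2777557373046875, (75.18611907958984, 71.77002716064453))
tray 130 (array([511.50756836,  29.50732422]), 87.49596405029297, (192.11209106445312, 163.3837890625))
tray 145 (array([510.87457275,  29.51151276]), 87.19256591796875, (195.0369415283203, 164.9728546142578))
mat px [[[17, 118, 206], [17, 119, 207], [106, 167, 169], [17, 123, 206]], [[105, 209, 155], [16, 132, 184], [17, 128, 199], [16, 121, 198]], [[107, 172, 166], [16, 136, 156], [16, 130, 174], [18, 123, 209]], [[17, 128, 195], [17, 119, 210], [17, 126, 199], [16, 122, 200]], [[17, 124, 201], [17, 125, 191], [15, 140, 175], [17, 129, 190]]] tbl [ 15 167 157] [ 14 164 149]
mat 135 (array([532.54302979, 262.06451416]), -89.47070777416229, (240.2919921875, 220.8678741455078))
tray 135 (array([510.1600647 ,  28.60462189]), 87.24942016601562, (196.0164031982422, 165.4730224609375))
lid 135 (array([ 511.24822998, -385.56469727]), 88.95365142822266, (224.01979064941406, 129.48728942871094))
mat 145 (array([532.51727295, 261.89971924]), 89.9404525756836, (243.63800048828125, 220.61697387695312))
tray 145 (array([510.33358765,  28.40177155]), 87.02265930175781, (197.21542358398438, 166.9862823486328))
lid 145 (array([ 509.8427124 , -384.59133911]), 88.95366668701172, (226.74623107910156, 132.3334197998047))
mat 150 (array([544.43457031, 264.45620728]), 89.6629638671875, (248.26376342773438, 246.25177001953125))
tray 150 (array([509.80160522,  28.50551605]), 87.4226303100586, (198.3136749267578, 169.1999969482422))
lid 150 (array([ 509.80392456, -385.18136597]), 88.95366668701172, (229.74278259277344, 132.38934326171875))
mug (array([ 696.94396973, -282.46228027]), -20.756484985351562, (111.50404357910156, 99.99956512451172))
GO [0.191 0.494 0.404] turn 1.001 rows>= 13
```

Request:
send_rows([
  [0.19,0.494,0.4,0,0,1],
  [0.19,0.494,0.4,0,0,1],
  [0.19,0.494,0.4,0,0,1],
  [0.19,0.494,0.4,0,0,1],
  [0.19,0.494,0.4,0,0,1],
  [0.19,0.494,0.4,0,0,1],
  [0.19,0.494,0.4,0,0,1],
  [0.19,0.494,0.4,0,0,1],
  [0.19,0.494,0.4,0,0,1],
  [0.19,0.494,0.4,0,0,1],
  [0.19,0.494,0.4,0,0,1],
  [0.19,0.494,0.4,0,0,1],
], grip=0.5)

```text
time_s: 2.95
position: [0.4507, 0.2259, 0.1513]
tcp_rot: [[-0.003, 1.0, -0.001], [1.0, 0.003, 0.0], [0.0, -0.001, -1.0]]
force: [0.1, 0.2, -0.4]
opening: 0.5
grasp_force: 0.0
```

```bash
python3 - <<'E'
from w import *
s,p,d,c=shot("w2"); np.savez("w2.npz",p=p,d=d,K=c[0],R=c[1],c=c[2])
print(s["time_s"],s["position"],ang(s))
for b in blocks(p,c,amin=300,amax=9000):
    r=b["rib"]; q=b["slab"]
    print(b["uv"].round(),b["A"],q[0].round(1),round(q[1],1),np.round(q[2]), None if r is None else (r[0].round(1),r[1],rect(onto(c,r[2],.032))))
h=cv2.cvtColor(p,cv2.COLOR_RGB2HSV); print(h[150:230:8,322].tolist())
# rib-top height from the two wrist places (bright rib pixels)
def ribtop(p,box):
    h=cv2.cvtColor(p,cv2.COLOR_RGB2HSV); m=cv2.inRange(h,(14,60,235),(28,135,255)); f=np.zeros_like(m);u0,v0,u1,v1=box;f[v0:v1,u0:u1]=m[v0:v1,u0:u1]
    n,l,st,ce=cv2.connectedComponentsWithStats(f); k=1+np.argmax(st[1:,4]); return ce[k],st[k,4]
W=np.load("w1.npz"); c1=(W["K"],W["R"],W["c"]); a=ribtop(W["p"],(395,125,430,152)); print(a)
b=ribtop(p,(285,150,360,230)); print(b, meet(c1,a[0],c,b[0]))
E
```

```text
2.95 [0.45072024 0.22594222 0.15134254] 90.18705158002474
[497. 186.] 395.5 [656.2 230.7] 74.0 [51. 15.] (array([492.9, 181.5]), np.int32(266), (array([639.38208008, 239.62039185]), 74.60990905761719, (36.35661315917969, 11.245275497436523)))
[333. 175.] 599.5 [462.8 233.9] -88.8 [51. 18.] (array([323.5, 185.1]), np.int32(87), (array([452.75296021, 230.46478271]), -89.65155872702599, (36.112648010253906, 3.294159173965454)))
[308. 179.] 594.5 [432.8 234.7] 81.8 [52. 18.] (array([315. , 186.1]), np.int32(153), (array([443.76062012, 229.91114807]), 87.2350082397461, (37.5202522277832, 6.563724517822266)))
[475. 173.] 1321.0 [624.  242.1] 66.7 [66. 36.] (array([486.3, 176.2]), np.int32(431), (array([627.61682129, 243.81080627]), 66.9360122680664, (36.77461242675781, 18.36203384399414)))
[425.  85.] 2565.0 [562.9 337.4] 88.1 [62. 48.] (array([432.3,  82.9]), np.int32(654), (array([560.86584473, 338.72351074]), 88.13279724121094, (36.37778854370117, 17.171205520629883)))
[295.  74.] 2570.5 [419.7 344.7] -64.8 [63. 47.] (array([289.6,  74. ]), np.int32(551), (array([418.43789673, 346.26730347]), -64.67289352416992, (36.93487548828125, 13.855042457580566)))
[[19, 143, 250], [10, 97, 203], [15, 33, 47], [16, 142, 243], [20, 122, 253], [19, 123, 253], [19, 124, 254], [162, 50, 118], [14, 162, 140], [22, 134, 253]]
(array([412.57575758, 138.51515152]), np.int32(198))
(array([317.834375, 188.9125  ]), np.int32(320)) (array([0.44656611, 0.22937284, 0.03066908]), np.float64(0.00016409604800631284))
```

View pics/w2.png

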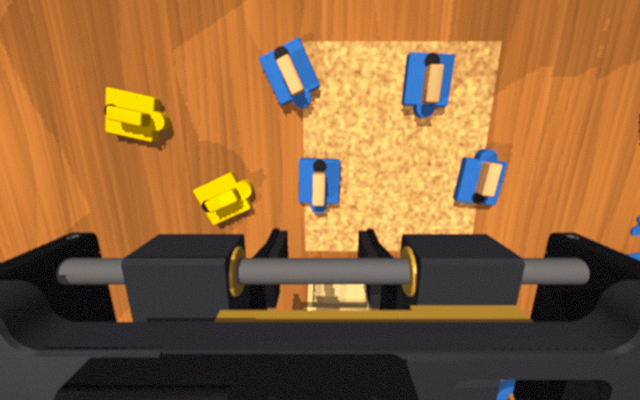

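The second wrist view shows spares at (319,183), (290,73), (428,82) and (482,180), all on or at the mat. Triangulating the first rib gives a height of 30.7 mm, close to the stated 32 mm. I'm grasping it now.

Request:
send_rows([
  [0.016,-0.013,0.2,0,0,0.013],
  [0.016,-0.013,0.4,0,0,0.013],
  [0.016,-0.013,0.5,0,0,0.013],
  [0.016,-0.013,0.533,0,0,0.013],
  [0.016,-0.013,0.533,0,0,0.013],
  [0.016,-0.013,0.533,0,0,0.013],
])

```text
time_s: 3.6
position: [0.4498, 0.229, 0.0191]
tcp_rot: [[0.019, 1.0, 0.002], [1.0, -0.019, 0.001], [0.001, 0.002, -1.0]]
force: [1.3, -0.0, 0.1]
opening: 0.501
grasp_force: 0.0
```

Request:
send_rows([
  [0,0,0,0,0,0],
  [0,0,0,0,0,0],
  [0,0,0,0,0,0],
  [0,0,0,0,0,0],
  [0,0,0,0,0,0],
  [0,0,-0.1,0,0,0],
  [0,0,-0.3,0,0,0],
  [0,0,-0.4,0,0,0],
  [0,0,-0.4,0,0,0],
  [0,0,-0.4,0,0,0],
], grip=0)

```text
time_s: 4.6
position: [0.449, 0.2284, 0.1184]
tcp_rot: [[0.02, 1.0, 0.001], [1.0, -0.02, 0.0], [0.0, 0.001, -1.0]]
force: [0.3, -0.1, -0.1]
opening: 0.008
grasp_force: 0.0
```

```bash
cat >> w.py <<'E'
TR=[np.array([.511,.029]),-2.7]
def pocket(i,j,tr=None):  # i=0 near,1 far (x); j=-1,0,1 (y)
    c,a=tr or TR; a=np.radians(a); R=np.array([[np.cos(a),-np.sin(a)],[np.sin(a),np.cos(a)]])
    return c+R@np.array([(-.039,.039)[i],.062*j])
def spares(p,c,k=15,amin=500,amax=9000,box=(0,0,640,235)):
    h,m=masks(p); mm=np.zeros_like(m);u0,v0,u1,v1=box;mm[v0:v1,u0:u1]=m[v0:v1,u0:u1]
    mm=cv2.morphologyEx(mm,cv2.MORPH_CLOSE,cv2.getStructuringElement(cv2.MORPH_ELLIPSE,(k,k)))
    for q in cv2.findContours(mm,cv2.RETR_EXTERNAL,cv2.CHAIN_APPROX_NONE)[0]:
        q=cv2.convexHull(q)[:,0]; A=cv2.contourArea(q)
        if not amin<A<amax: continue
        r=rect(onto(c,q,.014)); f=np.zeros_like(m); cv2.fillConvexPoly(f,q,255)
        rib=cv2.inRange(h,(14,60,200),(28,136,255))&f
        n,l,st,ce=cv2.connectedComponentsWithStats(rib); rr=None
        if n>1:
            kk=1+np.argmax(st[1:,4]); ys,xs=np.where(l==kk); rr=rect(onto(c,np.c_[xs,ys],.032))
        f2=lambda r: None if r is None else (r[0].round(1).tolist(),round(r[1],1),np.round(r[2]).tolist())
        print(q.mean(0).round(),"slab",f2(r),"rib",f2(rr))
E
python3 - <<'E'
from w import *
s,p,d,c=shot("w3"); print(s["time_s"],s["position"],ang(s),s["opening"],s["grasp_force"])
spares(p,c)
print(pocket(0,1),pocket(0,-1),pocket(1,1)); go(*pocket(0,1),.12,177.3,s)
E
```

```text
4.6 [0.44901129 0.22843693 0.1184189 ] 88.8431828843427 0.007568853167218569 0.0
[322. 195.] slab ([447.3, 229.4], 87.7, [63.0, 46.0]) rib ([447.1, 229.3], 88.8, [35.0, 11.0])
[499. 184.] slab ([633.7, 240.8], 84.2, [62.0, 52.0]) rib ([636.4, 241.1], 83.9, [35.0, 12.0])
[433.  82.] slab ([561.5, 338.3], 87.5, [62.0, 48.0]) rib ([562.6, 339.1], 87.6, [33.0, 10.0])
[283.  68.] slab ([418.7, 345.7], -65.3, [63.0, 47.0]) rib ([418.3, 346.6], -64.6, [34.0, 12.0])
[0.47496389 0.09276832] [ 0.46912269 -0.03109402] [0.55287731 0.08909402]
GO [-0.54   0.115 -0.006] turn -0.983 rows>= 13
```

View pics/w3.png

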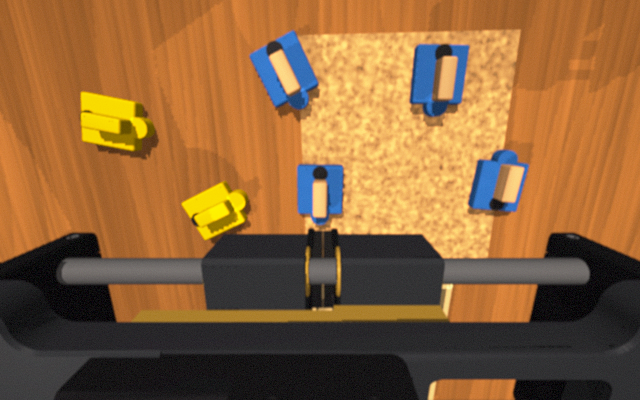

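The fingers closed after the lift had begun, so the grasp missed. The block stands unmoved at (322,195). I'll try again with a longer wait.

Request:
send_rows([
  [0,0,0,0,0,0],
  [0,0,0,0,0,0],
  [0,0,0,0,0,0],
  [0,0,0,0,0,0],
  [0,0,0,0,0,0],
  [0.004,-0.007,0.15,0,0,0],
  [0.004,-0.007,0.3,0,0,0],
  [0.004,-0.007,0.38,0,0,0],
  [0.004,-0.007,0.41,0,0,0],
  [0.004,-0.007,0.41,0,0,0],
  [0.004,-0.007,0.41,0,0,0],
], grip=0.5)

```text
time_s: 5.75
position: [0.448, 0.2297, 0.0163]
tcp_rot: [[0.02, 1.0, 0.001], [1.0, -0.02, 0.0], [0.0, 0.001, -1.0]]
force: [-0.1, 0.6, -0.1]
opening: 0.495
grasp_force: 0.0
```

Request:
send_rows([
  [0,0,0,0,0,0],
  [0,0,0,0,0,0],
  [0,0,0,0,0,0],
  [0,0,0,0,0,0],
  [0,0,0,0,0,0],
  [0,0,0,0,0,0],
  [0,0,0,0,0,0],
  [0,0,0,0,0,0],
  [0,0,0,0,0,0],
  [0,0,0,0,0,0],
  [0,0,0,0,0,0],
], grip=0)

```text
time_s: 6.85
position: [0.4473, 0.2295, 0.0156]
tcp_rot: [[0.02, 1.0, -0.0], [1.0, -0.02, -0.0], [-0.0, -0.0, -1.0]]
force: [0.1, 0.7, 1.1]
opening: 0.01
grasp_force: 0.0
```

```bash
python3 - <<'E'
from w import *
p,d=viewer.capture("scene"); p2,d2=viewer.capture("wrist")
cv2.imwrite("pics/s1.png",np.vstack([cv2.resize(p[120:240,320:480],(640,480))[...,::-1][:300],cv2.resize(p2[120:300,180:460],(640,300))[...,::-1]])[:600])
print(readout.read_state()["grasp_force"],readout.read_state()["opening"])
E
```

```text
0.0 0.005178955658613409
```

View pics/s1.png

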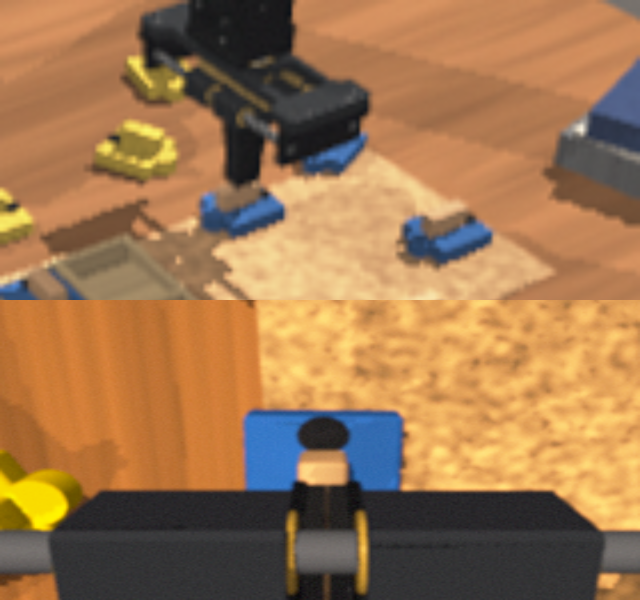

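The crop shows the fingers shut at about (322,231), in line with the rib of the block. Before retrying I'll check the depths for a height error.

```bash
python3 - <<'E'
from w import *
s,p,d,c=shot()
T=viewer.camera_info("wrist")["tool_from_camera"]
def tool(u,v):
    z=d[v,u]; K=c[0]; q=np.array([(u-K[0,2])*z/K[0,0],(v-K[1,2])*z/K[1,1],z,1]); return (T@q)[:3].round(4), (s["tcp_rot"]@(T@q)[:3]+s["position"]).round(4)
for u,v in [(295,200),(345,200),(295,225),(345,225),(322,215),(319,232),(325,232),(319,240),(325,240),(312,234),(332,234),(400,150),(200,120)]: print((u,v),*tool(u,v),p[v,u])
t=viewer.capture("top"); ct=cam("top")
for u,v in [(350,190),(215,195),(304,208),(305,169)]:
    z=t[1][v,u]; print("top",(u,v),(ct[1]@(np.linalg.inv(ct[0])@[u,v,1]*z)+ct[2]).round(4))
E
```

```text
(295, 200) [ 0.0232 -0.0178  0.0017] [0.4299 0.253  0.0139] [ 57 121 200]
(345, 200) [0.0235 0.0162 0.0005] [0.4639 0.2527 0.0151] [ 49 105 174]
(295, 225) [ 0.005  -0.0183  0.0019] [0.4291 0.2348 0.0136] [ 53 119 198]
(345, 225) [0.0053 0.0166 0.0011] [0.464  0.2345 0.0145] [ 45 107 176]
(322, 215) [ 0.0167  0.0006 -0.0112] [0.4482 0.2461 0.0267] [199 142  85]
(319, 232) [ 0.0101 -0.0012 -0.0241] [0.4463 0.2396 0.0397] [43 33 32]
(325, 232) [ 0.0099  0.0025 -0.0235] [0.4499 0.2393 0.0391] [42 33 29]
(319, 240) [ 0.0099 -0.001  -0.0358] [0.4464 0.2394 0.0514] [37 32 32]
(325, 240) [ 0.0095  0.0024 -0.0349] [0.4498 0.239  0.0505] [36 31 32]
(312, 234) [ 0.0116 -0.0052 -0.031 ] [0.4423 0.2412 0.0465] [26 25 22]
(332, 234) [ 0.0113  0.0065 -0.0302] [0.454  0.2407 0.0458] [22 14 19]
(400, 150) [0.0558 0.0545 0.0134] [0.5029 0.2842 0.0022] [250 197 108]
(200, 120) [ 0.0757 -0.0827  0.0165] [ 0.3662  0.3068 -0.0009] [194 118  52]
top (350, 190) [ 0.5215 -0.1121 -0.0018]
top (215, 195) [0.4653 0.1856 0.4038]
top (304, 208) [0.4663 0.0279 0.0345]
top (305, 169) [0.5856 0.0236 0.0165]
```

```bash
python3 - <<'E'
from w import *
T=viewer.camera_info("wrist")["tool_from_camera"]
for f,cols in (("w1.npz",(240,246,398,404)),("w2.npz",(276,280,364,368))):
    W=np.load(f); d=W["d"]; K=W["K"]; p=W["p"]
    for u in cols:
        o=[]
        for v in range(222,250,3):
            z=d[v,u]; q=(T@np.array([(u-K[0,2])*z/K[0,0],(v-K[1,2])*z/K[1,1],z,1]))[:3]; o.append((v,*(q*1000).round().astype(int),int(p[v,u].sum())))
        print(f,u,o)
E
```

```text
w1.npz 240 [(222, np.int64(-81), np.int64(-132), np.int64(247), 624), (225, np.int64(-84), np.int64(-131), np.int64(241), 422), (228, np.int64(-86), np.int64(-129), np.int64(234), 354), (231, np.int64(12), np.int64(-48), np.int64(-26), 40), (234, np.int64(11), np.int64(-47), np.int64(-30), 78), (237, np.int64(10), np.int64(-47), np.int64(-31), 102), (240, np.int64(10), np.int64(-46), np.int64(-36), 79), (243, np.int64(10), np.int64(-44), np.int64(-41), 84), (246, np.int64(11), np.int64(-43), np.int64(-45), 84), (249, np.int64(9), np.int64(-43), np.int64(-46), 70)]
w1.npz 246 [(222, np.int64(-80), np.int64(-122), np.int64(246), 621), (225, np.int64(-84), np.int64(-122), np.int64(243), 439), (228, np.int64(-86), np.int64(-120), np.int64(234), 612), (231, np.int64(10), np.int64(-46), np.int64(-22), 258), (234, np.int64(10), np.int64(-44), np.int64(-28), 121), (237, np.int64(10), np.int64(-43), np.int64(-32), 75), (240, np.int64(10), np.int64(-43), np.int64(-35), 102), (243, np.int64(8), np.int64(-43), np.int64(-35), 68), (246, np.int64(6), np.int64(-43), np.int64(-36), 56), (249, np.int
[... 2727 characters left out ...]
int64(24), np.int64(-40), 99), (246, np.int64(10), np.int64(23), np.int64(-44), 112), (249, np.int64(9), np.int64(23), np.int64(-46), 90)]
w2.npz 368 [(222, np.int64(-46), np.int64(58), np.int64(149), 595), (225, np.int64(-50), np.int64(58), np.int64(151), 569), (228, np.int64(-53), np.int64(58), np.int64(149), 379), (231, np.int64(12), np.int64(28), np.int64(-26), 63), (234, np.int64(11), np.int64(27), np.int64(-31), 95), (237, np.int64(10), np.int64(27), np.int64(-32), 92), (240, np.int64(10), np.int64(27), np.int64(-36), 121), (243, np.int64(10), np.int64(26), np.int64(-40), 112), (246, np.int64(10), np.int64(25), np.int64(-45), 115), (249, np.int64(10), np.int64(25), np.int64(-48), 118)]
```

Depth on the fingers shows that their tips end about 20 mm above the reported TCP, so the fingers shut just over the rib. I'll correct heights by −20 mm and approach gently.

Request:
send_rows([
  [0,0,-0.12,0,0,0],
  [0,0,-0.12,0,0,0],
  [0,0,-0.12,0,0,0],
  [0,0,-0.12,0,0,0],
  [0,0,-0.12,0,0,0],
  [0,0,-0.12,0,0,0],
  [0,0,-0.04,0,0,0],
  [0,0,0,0,0,0],
  [0,0,0.03,0,0,0],
  [0,0,0.055,0,0,0],
  [0,0,0.07,0,0,0],
  [0,0,0.07,0,0,0],
], grip=0.5)

```text
time_s: 8.25
position: [0.4471, 0.2294, -0.0023]
tcp_rot: [[0.02, 1.0, -0.001], [1.0, -0.02, -0.0], [-0.0, -0.001, -1.0]]
force: [0.1, 0.4, -0.7]
opening: 0.502
grasp_force: 0.0
```

Request:
send_rows([
  [0,0,0,0,0,0],
  [0,0,0,0,0,0],
  [0,0,0,0,0,0],
  [0,0,0,0,0,0],
  [0,0,0,0,0,0],
  [0,0,0,0,0,0],
  [0,0,0,0,0,0],
], grip=0)

```text
time_s: 8.95
position: [0.4474, 0.2295, -0.0017]
tcp_rot: [[0.02, 1.0, 0.0], [1.0, -0.02, 0.0], [0.0, 0.0, -1.0]]
force: [-0.5, -0.4, 2.9]
opening: 0.158
grasp_force: 30.0
```

Request:
send_rows([
  [0,0,-0.2,0,0,0],
  [0,0,-0.4,0,0,-0.1],
  [-0.545,0.121,-0.4,0,0,-0.983],
  [-0.545,0.121,-0.4,0,0,-0.983],
  [-0.545,0.121,-0.4,0,0,-0.983],
  [-0.545,0.121,-0.4,0,0,-0.983],
  [-0.545,0.121,-0.4,0,0,-0.983],
  [-0.545,0.121,-0.4,0,0,-0.983],
  [-0.545,0.121,-0.4,0,0,-0.983],
  [-0.545,0.121,-0.4,0,0,-0.983],
  [-0.545,0.121,-0.4,0,0,-0.983],
  [-0.545,0.121,-0.4,0,0,-0.983],
])

```text
time_s: 10.15
position: [0.4745, 0.0926, 0.0979]
tcp_rot: [[-0.999, 0.042, -0.001], [0.042, 0.999, 0.0], [0.001, -0.0, -1.0]]
force: [0.6, -0.7, -0.3]
opening: 0.162
grasp_force: 30.0
```

```bash
cat >> w.py <<'E'
def tray(p,c,box,S=145):
    q=biggest(region(p,(10,0,120),(35,S,255),box)); r=rect(onto(c,q,.016)); print("tray",r[0].round(1),round(r[1],2),np.round(r[2],1))
def at(d,c,box):  # median world z of a pixel box from depth, a check only
    u0,v0,u1,v1=box; v,u=np.mgrid[v0:v1,u0:u1]; z=d[v0:v1,u0:u1]
    X=rays(c,np.c_[u.ravel(),v.ravel()])*z.ravel()[:,None]+c[2]; return X
E
python3 - <<'E'
from w import *
s,p,d,c=shot("w4"); np.savez("w4.npz",p=p,d=d); print(s["time_s"],s["position"],ang(s),s["opening"],s["grasp_force"])
spares(p,c)
go(*pocket(0,1),.003,177.3,s)
E
```

```text
10.15 [0.4744856  0.09261895 0.09792066] 177.5992905214466 0.1620800728999756 30.00000536441803
[280. 200.] slab ([475.9, 68.4], 87.6, [124.0, 68.0]) rib ([451.6, 86.6], 87.6, [49.0, 20.0])
[ 45. 185.] slab ([454.4, -172.8], 56.3, [69.0, 53.0]) rib ([457.0, -173.0], 56.3, [25.0, 13.0])
[591. 124.] slab ([418.0, 341.8], -65.1, [71.0, 49.0]) rib ([418.3, 345.3], -66.2, [32.0, 12.0])
GO [-0.002  0.001  0.38 ] turn 0.003 rows>= 4
```

View pics/w4.png

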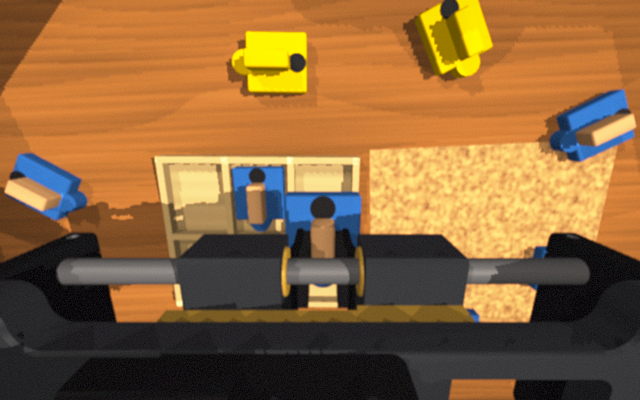

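The wrist view shows the held block above the near +y pocket, with its slab at (322,215), and the fitted block at (257,195). I'm lowering it.

Request:
send_rows([
  [-0.002,0.001,0.15,0,0,0],
  [-0.002,0.001,0.28,0,0,0],
  [-0.002,0.001,0.34,0,0,0],
  [-0.002,0.001,0.365,0,0,0],
  [-0.002,0.001,0.38,0,0,0],
  [-0.002,0.001,0.38,0,0,0],
  [-0.002,0.001,0.38,0,0,0],
])

```text
time_s: 10.9
position: [0.4759, 0.0929, 0.0038]
tcp_rot: [[-0.999, 0.047, 0.002], [0.047, 0.999, -0.0], [-0.002, -0.0, -1.0]]
force: [-0.4, -0.0, -0.9]
opening: 0.155
grasp_force: 30.0
```

Request:
send_rows([
  [0,0,0,0,0,0],
  [0,0,0,0,0,0],
  [0,0,0,0,0,0],
  [0,0,0,0,0,0],
  [0,0,-0.1,0,0,0],
  [0,0,-0.3,0,0,0],
  [0,0,-0.6,0,0,0],
  [0,0,-0.6,0,0,0],
  [0,0,-0.6,0,0,0],
], grip=0.4)

```text
time_s: 11.8
position: [0.4782, 0.0929, 0.157]
tcp_rot: [[-0.999, 0.047, 0.009], [0.047, 0.999, -0.0], [-0.009, 0.0, -1.0]]
force: [-0.2, 0.1, -0.8]
opening: 0.398
grasp_force: 0.0
```

```bash
python3 - <<'E'
from w import *
s,p,d,c=shot("w5"); print(s["time_s"],s["position"],ang(s),s["opening"],s["grasp_force"])
for z in (.018,): spares(p,c)
tray(p,c,(140,100,395,330)); print(pocket(0,1))
# heights near the placed block: slab-top depth points
m=masks(p)[1]>0; X=at(d,c,(0,0,640,400)).reshape(400,640,3); q=pocket(0,1)
k=m&(np.hypot(X[...,0]-q[0],X[...,1]-q[1])<.04); print("placed slab z",np.percentile(X[k][:,2],[10,50,90]).round(4))
q=pocket(0,0); k=m&(np.hypot(X[...,0]-q[0],X[...,1]-q[1])<.03); print("fitted slab z",np.percentile(X[k][:,2],[10,50,90]).round(4))
go(.4185,.3460,.10,115.2,s)
E
```

```text
11.8 [0.47820249 0.0929044  0.15701326] 177.32659385045602 0.3980467178498688 0.0
[528. 228.] slab ([544.7, 336.8], 87.3, [65.0, 15.0]) rib None
[293. 180.] slab ([474.6, 61.8], 84.1, [113.0, 65.0]) rib ([471.2, 73.3], -2.8, [63.0, 25.0])
[ 91. 173.] slab ([454.6, -173.9], 56.2, [68.0, 51.0]) rib ([454.1, -177.2], 57.1, [34.0, 13.0])
[546. 120.] slab ([418.3, 342.4], -65.0, [68.0, 49.0]) rib ([417.9, 346.1], -64.0, [34.0, 12.0])
tray [499.7  30.8] 87.35 [194.5 140.1]
[0.47496389 0.09276832]
placed slab z [0.0172 0.0184 0.0193]
fitted slab z [0.0173 0.0184 0.0194]
GO [0.288 1.    0.225] turn 0.69 rows>= 10
```

Request:
send_rows([
  [0.288,1,0.2,0,0,0.69],
  [0.288,1,0.2,0,0,0.69],
  [0.288,1,0.2,0,0,0.69],
  [0.288,1,0.2,0,0,0.69],
  [0.288,1,0.2,0,0,0.69],
  [0.288,1,0.2,0,0,0.69],
  [0.288,1,0.2,0,0,0.69],
  [0.288,1,0.2,0,0,0.69],
  [0.288,1,0.2,0,0,0.69],
  [0.288,1,0.2,0,0,0.69],
], grip=0.5)

```text
time_s: 12.85
position: [0.4141, 0.3454, 0.1017]
tcp_rot: [[-0.428, 0.904, -0.003], [0.904, 0.428, -0.001], [-0.0, -0.003, -1.0]]
force: [0.2, -0.1, 0.0]
opening: 0.498
grasp_force: 0.0
```

```bash
python3 - <<'E'
from w import *
s,p,d,c=shot("w6"); print(s["time_s"],s["position"],ang(s),s["tcp_rot"][:,2].round(4),s["opening"])
spares(p,c); go(.4184,.3462,-.002,115.2,s)
E
```

```text
12.85 [0.41411011 0.3453529  0.10172415] 115.37104839730087 [-0.0027 -0.0015 -1.    ] 0.49750677188855097
[326. 203.] slab ([418.1, 347.3], -65.7, [63.0, 46.0]) rib ([418.3, 347.3], -64.7, [35.0, 12.0])
[590.  77.] slab ([590.0, 568.5], -69.5, [93.0, 84.0]) rib None
GO [-0.004  0.018  0.415] turn 0.002 rows>= 5
```

Request:
send_rows([
  [0,0.018,0.15,0,0,0],
  [0,0.018,0.3,0,0,0],
  [0,0.018,0.38,0,0,0],
  [0,0.018,0.415,0,0,0],
  [0,0.018,0.415,0,0,0],
  [0,0.018,0.415,0,0,0],
])

```text
time_s: 13.5
position: [0.4198, 0.348, -0.0]
tcp_rot: [[-0.426, 0.905, 0.001], [0.905, 0.426, 0.001], [0.0, 0.001, -1.0]]
force: [-0.7, -0.2, 0.7]
opening: 0.499
grasp_force: 0.0
```

Request:
send_rows([
  [0,0,0,0,0,0],
  [0,0,0,0,0,0],
  [0,0,0,0,0,0],
  [0,0,0,0,0,0],
  [0,0,0,0,0,0],
  [0,0,0,0,0,0],
  [0,0,0,0,0,0],
  [0,0,-0.2,0,0,0],
  [0,0,-0.4,0,0,0],
  [0,0,-0.4,0,0,0],
  [0,0,-0.4,0,0,0],
], grip=0)

```text
time_s: 14.6
position: [0.4198, 0.3483, 0.1003]
tcp_rot: [[-0.426, 0.905, 0.002], [0.905, 0.426, 0.001], [0.0, 0.003, -1.0]]
force: [-0.0, 0.0, -1.5]
opening: 0.153
grasp_force: 30.0
```

```bash
python3 - <<'E'
from w import *
s,p,d,c=shot(); print(s["time_s"],s["position"],ang(s),s["opening"],s["grasp_force"])
q=pocket(0,-1); m=(s["position"][:2]+q)/2; go(*m,.11,177.3,s); go(*q,.11,177.3,s)
E
```

```text
14.6 [0.41977222 0.3482515  0.1002832 ] 115.21542404799811 0.15346763162088242 29.99983012676239
GO [-0.728 -0.234 -0.04 ] turn -0.69 rows>= 10
GO [-1.457 -0.468 -0.04 ] turn -0.69 rows>= 10
```

Request:
send_rows([
  [-0.728,-0.234,-0.04,0,0,0],
  [-0.728,-0.234,-0.04,0,0,0],
  [-0.728,-0.234,-0.04,0,0,0],
  [-0.728,-0.234,-0.04,0,0,0],
  [-0.728,-0.234,-0.04,0,0,0],
])

```text
time_s: 15.15
position: [0.4432, 0.154, 0.1078]
tcp_rot: [[-0.42, 0.907, -0.004], [0.907, 0.42, -0.001], [0.0, -0.004, -1.0]]
force: [0.9, -0.4, 0.7]
opening: 0.158
grasp_force: 30.0
```

Request:
send_rows([
  [-0.729,-0.234,0,0,0,-0.69],
  [-0.729,-0.234,0,0,0,-0.69],
  [-0.729,-0.234,0,0,0,-0.69],
  [-0.729,-0.234,0,0,0,-0.69],
  [-0.729,-0.234,0,0,0,-0.69],
  [-0.729,-0.234,0,0,0,-0.69],
  [-0.729,-0.234,0,0,0,-0.69],
  [-0.729,-0.234,0,0,0,-0.69],
  [-0.729,-0.234,0,0,0,-0.69],
  [-0.729,-0.234,0,0,0,-0.69],
])

```text
time_s: 16.15
position: [0.4677, -0.0306, 0.1083]
tcp_rot: [[-0.999, 0.049, -0.002], [0.049, 0.999, 0.001], [0.002, 0.001, -1.0]]
force: [0.2, -0.1, -1.0]
opening: 0.156
grasp_force: 30.0
```

```bash
python3 - <<'E'
from w import *
s,p,d,c=shot("w7"); print(s["time_s"],s["position"],ang(s),s["opening"],s["grasp_force"])
spares(p,c); go(*pocket(0,-1),.0045,177.3,s)
E
```

```text
16.15 [ 0.4677254  -0.0306397   0.10833972] 177.1990728148393 0.15643672314885737 29.99978005886078
[176. 186.] slab ([454.2, -176.0], 56.5, [65.0, 50.0]) rib ([453.9, -177.1], 56.3, [35.0, 15.0])
GO [-0.007 -0.002  0.415] turn -0.001 rows>= 5
```

Request:
send_rows([
  [-0.007,-0.002,0.15,0,0,0],
  [-0.007,-0.002,0.3,0,0,0],
  [-0.007,-0.002,0.37,0,0,0],
  [-0.007,-0.002,0.395,0,0,0],
  [-0.007,-0.002,0.415,0,0,0],
  [-0.007,-0.002,0.415,0,0,0],
  [-0.007,-0.002,0.415,0,0,0],
])

```text
time_s: 16.9
position: [0.4709, -0.0322, 0.0063]
tcp_rot: [[-0.999, 0.047, 0.002], [0.047, 0.999, -0.001], [-0.002, -0.0, -1.0]]
force: [0.0, 0.0, -0.4]
opening: 0.158
grasp_force: 30.0
```

Request:
send_rows([
  [0,0,0,0,0,0],
  [0,0,0,0,0,0],
  [0,0,0,0,0,0],
  [0,0,0,0,0,0],
  [0,0,-0.1,0,0,0],
  [0,0,-0.3,0,0,0],
  [0,0,-0.6,0,0,0],
  [0,0,-0.6,0,0,0],
  [0,0,-0.6,0,0,0],
], grip=0.4)

```text
time_s: 17.8
position: [0.4729, -0.0328, 0.1594]
tcp_rot: [[-0.999, 0.047, 0.009], [0.047, 0.999, -0.003], [-0.009, -0.002, -1.0]]
force: [1.3, 0.1, -0.3]
opening: 0.394
grasp_force: 0.0
```

```bash
cat >> w.py <<'E'
def seated(p,d,c,i,j):
    m=masks(p)[1]>0; X=at(d,c,(0,0,640,400)).reshape(400,640,3); q=pocket(i,j)
    k=m&(np.hypot(X[...,0]-q[0],X[...,1]-q[1])<.03); k[240:]=False
    print((i,j),"slab z",k.sum(),np.percentile(X[k][:,2],[10,50,90]).round(4) if k.any() else None)
E
python3 - <<'E'
from w import *
s,p,d,c=shot("w8"); print(s["time_s"],s["position"],ang(s),s["opening"],s["grasp_force"])
spares(p,c); seated(p,d,c,0,-1); seated(p,d,c,0,1)
go(.455,-.175,.08,56.4,s); go(.455,-.175,.08,236.4,s)
print(s["joint_positions"].round(0))
E
```

```text
17.8 [ 0.4729463  -0.03283577  0.15942544] 177.32503098620273 0.3940934895140967 0.0
[615. 227.] slab ([544.9, 330.1], 87.4, [61.0, 16.0]) rib None
[388. 179.] slab ([473.6, 31.9], 87.4, [174.0, 68.0]) rib ([469.2, 6.3], -3.4, [63.0, 22.0])
[196. 172.] slab ([454.4, -176.8], 56.1, [64.0, 49.0]) rib ([454.6, -177.4], 55.9, [35.0, 14.0])
(0, -1) slab z 1077 [0.0174 0.0184 0.0193]
(0, 1) slab z 1080 [0.017  0.0183 0.0193]
GO [ 0.048 -0.571  0.319] turn 1.344 rows>= 17
GO [ 0.048 -0.571  0.319] turn -0.656 rows>= 9
[ -18.   22.  106.   -0.   51. -105.]
```

Request:
send_rows([
  [0.048,-0.571,0.2,0,0,1],
  [0.048,-0.571,0.2,0,0,1],
  [0.048,-0.571,0.2,0,0,1],
  [0.048,-0.571,0.2,0,0,1],
  [0.048,-0.571,0.2,0,0,1],
  [0.048,-0.571,0.2,0,0,1],
  [0.048,-0.571,0.2,0,0,1],
  [0.048,-0.571,0.2,0,0,1],
  [0.048,-0.571,0.2,0,0,1],
  [0.048,-0.571,0.2,0,0,1],
  [0.048,-0.571,0.2,0,0,1],
  [0.048,-0.571,0.2,0,0,1],
], grip=0.5)

```text
time_s: 19.05
position: [0.4502, -0.1733, 0.1039]
tcp_rot: [[0.047, 0.999, -0.003], [0.999, -0.047, 0.002], [0.002, -0.003, -1.0]]
force: [-0.2, -0.5, -0.6]
opening: 0.5
grasp_force: 0.0
```

Request:
send_rows([
  [0,0,0.05,0,0,0.344],
  [0,0,0.05,0,0,0.344],
  [0,0,0.05,0,0,0.344],
  [0,0,0.05,0,0,0.344],
  [0,0,0.05,0,0,0.344],
  [0,0,0.05,0,0,0.344],
])

```text
time_s: 19.65
position: [0.4509, -0.1738, 0.0924]
tcp_rot: [[0.552, 0.834, -0.001], [0.834, -0.552, 0.001], [-0.0, -0.002, -1.0]]
force: [0.0, 0.2, -0.6]
opening: 0.499
grasp_force: 0.0
```

```bash
python3 - <<'E'
from w import *
s,p,d,c=shot("w9"); print(s["time_s"],s["position"],ang(s),s["tcp_rot"][:,:2].round(3).tolist(),s["opening"])
spares(p,c); go(.4545,-.1772,-.002,56,s)
E
```

```text
19.65 [ 0.45093517 -0.17375118  0.09239096] 56.51688466616333 [[0.552, 0.834], [0.834, -0.552], [-0.0, -0.002]] 0.4991757042661702
[330. 200.] slab ([455.8, -178.0], 56.1, [63.0, 46.0]) rib ([455.7, -177.8], 56.5, [35.0, 13.0])
[461. 139.] slab ([589.8, -192.5], -88.1, [64.0, 48.0]) rib ([590.8, -191.7], -85.5, [38.0, 14.0])
[246.  51.] slab ([472.3, -31.3], -2.5, [63.0, 50.0]) rib ([472.3, -30.4], -2.5, [36.0, 13.0])
[190.  19.] slab ([463.7, 17.5], -2.7, [50.0, 22.0]) rib None
GO [-0.004  0.02   0.378] turn 0.006 rows>= 4
```

Request:
send_rows([
  [-0.003,0.025,0.15,0,0,0],
  [-0.003,0.025,0.3,0,0,0],
  [-0.003,0.025,0.35,0,0,0],
  [-0.003,0.025,0.378,0,0,0],
  [-0.003,0.025,0.378,0,0,0],
  [-0.003,0.025,0.378,0,0,0],
])

```text
time_s: 20.3
position: [0.4569, -0.1785, -0.0005]
tcp_rot: [[0.554, 0.833, 0.001], [0.833, -0.554, -0.001], [-0.0, 0.002, -1.0]]
force: [0.1, -0.4, -0.2]
opening: 0.504
grasp_force: 0.0
```

Request:
send_rows([
  [0,0,0,0,0,0],
  [0,0,0,0,0,0],
  [0,0,0,0,0,0],
  [0,0,0,0,0,0],
  [0,0,0,0,0,0],
  [0,0,0,0,0,0],
  [0,0,0,0,0,0],
  [0,0,-0.2,0,0,0],
  [0,0,-0.4,0,0,0],
  [0,0,-0.4,0,0,0],
  [0,0,-0.4,0,0,0],
], grip=0)

```text
time_s: 21.4
position: [0.4568, -0.1785, 0.0995]
tcp_rot: [[0.554, 0.833, 0.002], [0.833, -0.554, -0.001], [-0.0, 0.003, -1.0]]
force: [-0.2, 0.8, -1.0]
opening: 0.157
grasp_force: 30.0
```

```bash
python3 - <<'E'
from w import *
s,p,d,c=shot(); print(s["time_s"],s["position"],ang(s),s["opening"],s["grasp_force"])
go(*pocket(1,-1),.11,-2.7,s)
E
```

```text
21.4 [ 0.45683397 -0.17851634  0.09950759] 56.35950484695312 0.1567766974567529 29.999976754188538
GO [ 0.679 -0.018 -0.042] turn 0.656 rows>= 9
```

Request:
send_rows([
  [0.679,-0.018,-0.04,0,0,0.656],
  [0.679,-0.018,-0.04,0,0,0.656],
  [0.679,-0.018,-0.04,0,0,0.656],
  [0.679,-0.018,-0.04,0,0,0.656],
  [0.679,-0.018,-0.04,0,0,0.656],
  [0.679,-0.018,-0.04,0,0,0.656],
  [0.679,-0.018,-0.04,0,0,0.656],
  [0.679,-0.018,-0.04,0,0,0.656],
  [0.679,-0.018,-0.04,0,0,0.656],
  [0.679,-0.018,-0.04,0,0,0.656],
])

```text
time_s: 22.45
position: [0.5455, -0.0341, 0.1071]
tcp_rot: [[0.999, -0.046, -0.003], [-0.046, -0.999, 0.001], [-0.003, -0.001, -1.0]]
force: [0.7, 0.5, -0.2]
opening: 0.158
grasp_force: 30.0
```

```bash
python3 - <<'E'
from w import *
s,p,d,c=shot("w10"); print(s["time_s"],s["position"],ang(s),s["opening"],s["grasp_force"])
spares(p,c); go(*pocket(1,-1),.004,-2.7,s)
E
```

```text
22.45 [ 0.54548626 -0.0341312   0.10707512] -2.6401122242638504 0.15815079977217497 29.99994993209839
[322. 214.] slab ([528.8, -32.6], 87.4, [76.0, 44.0]) rib ([542.0, -51.9], 55.7, [17.0, 7.0])
[485. 147.] slab ([591.9, -190.9], -88.4, [66.0, 47.0]) rib ([592.3, -187.3], 87.4, [1.0, 0.0])
[ 40. 117.] slab ([636.4, 231.3], 84.4, [65.0, 46.0]) rib ([636.1, 233.7], 83.1, [21.0, 12.0])
[379.  10.] slab ([709.9, -91.1], 87.4, [48.0, 15.0]) rib None
GO [0.008 0.003 0.412] turn 0.001 rows>= 5
```

Request:
send_rows([
  [0.003,0.003,0.15,0,0,0],
  [0.003,0.003,0.3,0,0,0],
  [0.003,0.003,0.37,0,0,0],
  [0.003,0.003,0.395,0,0,0],
  [0.003,0.003,0.412,0,0,0],
  [0.003,0.003,0.412,0,0,0],
  [0.003,0.003,0.412,0,0,0],
])

```text
time_s: 23.2
position: [0.5482, -0.0354, 0.0066]
tcp_rot: [[0.999, -0.047, 0.002], [-0.047, -0.999, -0.001], [0.002, 0.0, -1.0]]
force: [-0.3, 0.0, 0.3]
opening: 0.161
grasp_force: 30.0
```

Request:
send_rows([
  [0,0,0,0,0,0],
  [0,0,0,0,0,0],
  [0,0,0,0,0,0],
  [0,0,0,0,0,0],
  [0,0,-0.1,0,0,0],
  [0,0,-0.3,0,0,0],
  [0,0,-0.6,0,0,0],
  [0,0,-0.6,0,0,0],
  [0,0,-0.6,0,0,0],
], grip=0.4)

```text
time_s: 24.1
position: [0.5504, -0.0359, 0.1601]
tcp_rot: [[0.999, -0.047, 0.01], [-0.047, -0.999, -0.003], [0.01, 0.002, -1.0]]
force: [1.1, 0.0, -0.2]
opening: 0.402
grasp_force: 0.0
```

```bash
python3 - <<'E'
from w import *
s,p,d,c=shot("w11"); print(s["time_s"],s["position"],ang(s),s["opening"],s["grasp_force"])
spares(p,c); seated(p,d,c,1,-1); print(pocket(1,-1))
go(.592,-.192,.11,92,s); go(.636,.238,.11,84,s); print(s["joint_positions"].round(0))
E
```

```text
24.1 [ 0.55043841 -0.0358738   0.16008303] -2.672993160018571 0.4016837136214839 0.0
[ 27. 192.] slab ([563.7, 326.6], 87.3, [62.0, 47.0]) rib ([562.7, 326.5], -11.5, [12.0, 11.0])
[320. 190.] slab ([535.1, -33.8], -1.7, [87.0, 47.0]) rib ([545.8, -34.7], -2.7, [34.0, 12.0])
[454. 145.] slab ([591.9, -191.4], -87.6, [66.0, 46.0]) rib ([592.5, -197.0], -73.7, [3.0, 2.0])
[ 90. 127.] slab ([636.6, 233.2], 83.9, [65.0, 46.0]) rib ([636.4, 235.8], 83.0, [26.0, 12.0])
[368.  28.] slab ([723.6, -92.7], 87.4, [54.0, 41.0]) rib ([730.9, -93.0], -76.1, [36.0, 13.0])
(1, -1) slab z 1113 [0.0173 0.0183 0.0192]
[ 0.54703611 -0.03476832]
GO [0.193 0.616 0.204] turn -1.052 rows>= 14
GO [ 0.289 -1.111  0.201] turn -0.963 rows>= 13
[-15.  27.  96.   0.  56.  77.]
```

Request:
send_rows([
  [0.193,0.6,0.1,0,0,-1],
  [0.193,0.6,0.1,0,0,-1],
  [0.193,0.6,0.1,0,0,-1],
  [0.193,0.6,0.1,0,0,-1],
  [0.193,0.6,0.1,0,0,-1],
  [0.193,0.6,0.1,0,0,-1],
  [0.193,0.6,0.1,0,0,-1],
  [0.193,0.6,0.1,0,0,-1],
  [0.193,0.6,0.1,0,0,-1],
  [0.193,0.6,0.1,0,0,-1],
  [0.193,0.6,0.1,0,0,-1],
  [0.193,0.6,0.1,0,0,-1],
], grip=0.5)

```text
time_s: 25.35
position: [0.587, -0.1865, 0.1283]
tcp_rot: [[0.047, 0.999, -0.004], [0.999, -0.047, 0.002], [0.002, -0.004, -1.0]]
force: [0.5, 0.3, -0.3]
opening: 0.502
grasp_force: 0.0
```

```bash
python3 - <<'E'
from w import *
s,p,d,c=shot("w12"); print(s["time_s"],s["position"],ang(s),s["tcp_rot"][:,:2].round(3).tolist(),s["opening"])
spares(p,c); go(.592,-.192,-.002,91.5,s)
for n in ("top","scene"):
    P,D=viewer.capture(n); X=at(D,cam(n),(0,0,640,400)).reshape(-1,3)
    k=(X[:,2]>.06)&(X[:,2]<.1)&(abs(X[:,0]-.70)<.09)&(abs(X[:,1]+.28)<.08); Y=X[k]
    print(n,k.sum(),"mug x",np.percentile(Y[:,0],[1,99]).round(3),"y",np.percentile(Y[:,1],[1,99]).round(3))
    if n=="top":
        h=cv2.cvtColor(P,cv2.COLOR_RGB2HSV); m=cv2.inRange(h,(0,0,130),(180,70,255)); m[:,:385]=0;m[:,440:]=0;m[:95]=0;m[160:]=0
        m=cv2.morphologyEx(m,cv2.MORPH_OPEN,cv2.getStructuringElement(2,(9,9))); q=biggest(cv2.morphologyEx(m,cv2.MORPH_CLOSE,np.ones((15,15)))); X=onto(cam("top"),q,.09); print("top white x",X[:,0].min(),X[:,0].max(),"y",X[:,1].min(),X[:,1].max())
E
```

```text
25.35 [ 0.58700715 -0.18653937  0.12830749] 87.29822834206362 [[0.047, 0.999], [0.999, -0.047], [0.002, -0.004]] 0.5016072621730532
[328. 198.] slab ([591.7, -192.7], -88.1, [64.0, 47.0]) rib ([591.4, -192.2], -88.2, [36.0, 13.0])
[458.  96.] slab ([729.6, -93.4], -2.7, [57.0, 53.0]) rib ([731.3, -93.3], -75.4, [34.0, 12.0])
[226.  45.] slab ([508.8, -32.9], -2.7, [138.0, 48.0]) rib ([471.2, -30.5], -2.7, [35.0, 12.0])
GO [-0.022  0.023  0.521] turn -0.047 rows>= 5Traceback (most recent call last):
  File "<stdin>", line 7, in <module>
    return _quantile_unchecked(
        a, q, axis, out, overwrite_input, method, keepdims, weights)
    return _ureduce(a,
                    func=_quantile_ureduce_func,
    ...<5 lines>...
                    overwrite_input=overwrite_input,
                    method=method)
    r = func(a, **kwargs)
    result = _quantile(arr,
                       quantiles=q,
    ...<2 lines>...
                       out=out,
                       weights=wgt)
    slices_having_nans = np.isnan(arr[-1, ...])
                                  ~~~^^^^^^^^^
IndexError: index -1 is out of bounds for axis 0 with size 0
```

View pics/w12.png

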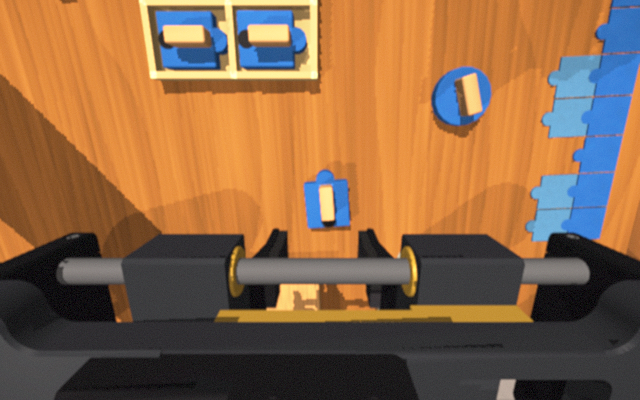

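The wrist view shows the spare at (327,200) and the disc at (461,97). The mug only shows at (507,388). I'll work out the mug clearance from the first pictures.

```bash
python3 - <<'E'
from w import *
for n in ("top","scene"):
    W=np.load(n+"0.npz"); X=at(W["d"],cam(n),(0,0,640,400)).reshape(-1,3)
    for lo,hi in((.03,.06),(.06,.1)):
        k=(X[:,2]>lo)&(X[:,2]<hi)&(abs(X[:,0]-.70)<.1)&(abs(X[:,1]+.28)<.1); Y=X[k]
        if len(Y): print(n,lo,k.sum(),"mug x",np.percentile(Y[:,0],[0,2,98]).round(3),"y",np.percentile(Y[:,1],[2,98,100]).round(3))
        Y=Y[Y[:,0]<.695]
        if len(Y): print("   part x<.695: max y",Y[:,1].max().round(3))
E
```

```text
top 0.03 224 mug x [0.641 0.642 0.748] y [-0.324 -0.244 -0.244]
   part x<.695: max y -0.248
top 0.06 370 mug x [0.642 0.649 0.75 ] y [-0.324 -0.245 -0.244]
   part x<.695: max y -0.248
scene 0.03 653 mug x [0.6   0.65  0.754] y [-0.328 -0.25  -0.196]
   part x<.695: max y -0.196
scene 0.06 837 mug x [0.65  0.66  0.753] y [-0.328 -0.249 -0.246]
   part x<.695: max y -0.252
```

Request:
send_rows([
  [-0.022,0.018,0.1,0,0,-0.047],
  [-0.022,0.018,0.25,0,0,-0.047],
  [-0.022,0.018,0.4,0,0,-0.047],
  [-0.022,0.018,0.48,0,0,-0.047],
  [-0.022,0.018,0.521,0,0,-0.047],
  [-0.022,0.018,0.521,0,0,-0.047],
  [-0.022,0.018,0.521,0,0,-0.047],
])

```text
time_s: 26.15
position: [0.5933, -0.1933, 0.0009]
tcp_rot: [[-0.027, 1.0, 0.001], [1.0, 0.027, -0.001], [-0.001, 0.001, -1.0]]
force: [-0.1, -0.5, 0.2]
opening: 0.5
grasp_force: 0.0
```

Request:
send_rows([
  [0,0,0,0,0,0],
  [0,0,0,0,0,0],
  [0,0,0,0,0,0],
  [0,0,0,0,0,0],
  [0,0,0,0,0,0],
  [0,0,0,0,0,0],
  [0,0,0,0,0,0],
  [0,0,-0.2,0,0,0],
  [0,0,-0.4,0,0,0],
  [0,0,-0.4,0,0,0],
  [0,0,-0.4,0,0,0],
], grip=0)

```text
time_s: 27.25
position: [0.5935, -0.1934, 0.1016]
tcp_rot: [[-0.027, 1.0, 0.003], [1.0, 0.027, -0.001], [-0.002, 0.003, -1.0]]
force: [0.2, -0.9, -1.1]
opening: 0.154
grasp_force: 30.0
```

```bash
python3 - <<'E'
from w import *
s=readout.read_state(); print(s["time_s"],s["position"],ang(s),s["opening"],s["grasp_force"])
q=pocket(1,0);print(q); go(*q,.11,177.3,s); go(*q,.11,-2.7,s); go(*q,.11,None,s)
E
```

```text
27.25 [ 0.59349768 -0.19336265  0.10161832] 91.54538206810106 0.1537576284620805 29.999839961528778
[0.54995671 0.02716285]
GO [ 0.886 -0.15  -0.035] turn -0.953 rows>= 12
GO [ 0.886 -0.15  -0.035] turn 1.047 rows>= 13
GO [ 0.886 -0.15  -0.035] turn 0.0 rows>= 7
```

Request:
send_rows([
  [0.886,-0.15,-0.035,0,0,-0.953],
  [0.886,-0.15,-0.035,0,0,-0.953],
  [0.886,-0.15,-0.035,0,0,-0.953],
  [0.886,-0.15,-0.035,0,0,-0.953],
  [0.886,-0.15,-0.035,0,0,-0.953],
  [0.886,-0.15,-0.035,0,0,-0.953],
  [0.886,-0.15,-0.035,0,0,-0.953],
  [0.886,-0.15,-0.035,0,0,-0.953],
  [0.886,-0.15,-0.035,0,0,-0.953],
  [0.886,-0.15,-0.035,0,0,-0.953],
  [0.886,-0.15,-0.035,0,0,-0.953],
  [0.886,-0.15,-0.035,0,0,-0.953],
])

```text
time_s: 28.45
position: [0.5481, 0.0276, 0.1078]
tcp_rot: [[-0.999, 0.05, -0.003], [0.05, 0.999, 0.001], [0.003, 0.0, -1.0]]
force: [-0.6, -0.0, -0.9]
opening: 0.157
grasp_force: 30.0
```

```bash
python3 - <<'E'
from w import *
s,p,d,c=shot("w13"); print(s["time_s"],s["position"],ang(s),s["opening"],s["grasp_force"])
for j in(-1,0,1): seated(p,d,c,0,j)
spares(p,c); go(*pocket(1,0),.005,177.3,s)
E
```

```text
28.45 [0.54813388 0.02761251 0.10775563] 177.12894412539188 0.15672311106396689 29.999784529209137
(0, -1) slab z 1855 [0.0172 0.0183 0.0192]
(0, 0) slab z 1883 [0.0174 0.0184 0.0194]
(0, 1) slab z 1844 [0.0174 0.0183 0.0193]
[604. 195.] slab ([561.5, 326.4], 87.1, [61.0, 46.0]) rib ([562.5, 326.9], 1.4, [12.0, 10.0])
[388. 128.] slab ([478.5, 92.9], -2.7, [63.0, 51.0]) rib ([478.4, 94.6], -2.9, [34.0, 12.0])
[322. 123.] slab ([471.5, 32.0], -1.4, [63.0, 49.0]) rib ([471.9, 31.7], -2.8, [34.0, 13.0])
GO [-0.009 -0.002  0.411] turn -0.002 rows>= 5
```

Request:
send_rows([
  [-0.006,-0.004,0.15,0,0,0],
  [-0.006,-0.004,0.3,0,0,0],
  [-0.006,-0.004,0.37,0,0,0],
  [-0.006,-0.004,0.395,0,0,0],
  [-0.006,-0.004,0.411,0,0,0],
  [-0.006,-0.004,0.411,0,0,0],
  [-0.006,-0.004,0.411,0,0,0],
])

```text
time_s: 29.2
position: [0.5516, 0.0263, 0.0073]
tcp_rot: [[-0.999, 0.047, 0.002], [0.047, 0.999, -0.0], [-0.002, -0.0, -1.0]]
force: [-0.8, -0.8, 0.0]
opening: 0.151
grasp_force: 30.0
```

Request:
send_rows([
  [0,0,0,0,0,0],
  [0,0,0,0,0,0],
  [0,0,0,0,0,0],
  [0,0,0,0,0,0],
  [0,0,-0.1,0,0,0],
  [0,0,-0.3,0,0,0],
  [0,0,-0.6,0,0,0],
  [0,0,-0.6,0,0,0],
  [0,0,-0.6,0,0,0],
], grip=0.4)

```text
time_s: 30.1
position: [0.5539, 0.026, 0.1608]
tcp_rot: [[-0.999, 0.047, 0.01], [0.047, 0.999, -0.002], [-0.01, -0.001, -1.0]]
force: [0.7, -0.2, -0.5]
opening: 0.399
grasp_force: 0.0
```

```bash
python3 - <<'E'
from w import *
s,p,d,c=shot("w14"); print(s["time_s"],s["position"],ang(s),s["opening"],s["grasp_force"])
spares(p,c); seated(p,d,c,1,0); seated(p,d,c,1,-1)
go(.636,.238,.10,85,s);go(.562,.332,.10,88,s)
E
```

```text
30.1 [0.55385511 0.02599515 0.16083642] 177.3244328841892 0.3991060645077052 0.0
[487. 227.] slab ([618.8, 233.2], 87.4, [56.0, 17.0]) rib None
[580. 180.] slab ([562.0, 333.4], 87.4, [70.0, 46.0]) rib ([562.6, 336.1], 87.4, [28.0, 12.0])
(1, 0) slab z 1052 [0.0173 0.0184 0.0193]
(1, -1) slab z 1007 [0.0173 0.0184 0.0193]
GO [-0.286  0.863  0.245] turn 1.026 rows>= 13
GO [0.027 1.224 0.242] turn 0.992 rows>= 13
```

Request:
send_rows([
  [-0.286,0.863,0.22,0,0,1],
  [-0.286,0.863,0.22,0,0,1],
  [-0.286,0.863,0.22,0,0,1],
  [-0.286,0.863,0.22,0,0,1],
  [-0.286,0.863,0.22,0,0,1],
  [-0.286,0.863,0.22,0,0,1],
  [-0.286,0.863,0.22,0,0,1],
  [-0.286,0.863,0.22,0,0,1],
  [-0.286,0.863,0.22,0,0,1],
  [-0.286,0.863,0.22,0,0,1],
  [-0.286,0.863,0.22,0,0,1],
  [-0.286,0.863,0.22,0,0,1],
], grip=0.5)

```text
time_s: 31.35
position: [0.6306, 0.2382, 0.0988]
tcp_rot: [[0.047, 0.999, -0.004], [0.999, -0.047, -0.001], [-0.001, -0.004, -1.0]]
force: [0.2, 0.0, 1.0]
opening: 0.5
grasp_force: 0.0
```

```bash
python3 - <<'E'
from w import *
s,p,d,c=shot("w15"); print(s["time_s"],s["position"],ang(s),s["tcp_rot"][:,:2].round(3).tolist(),s["opening"])
spares(p,c); go(.636,.239,-.002,84,s)
E
```

```text
31.35 [0.63060574 0.23815726 0.09876278] 87.3208285176471 [[0.047, 0.999], [0.999, -0.047], [-0.001, -0.004]] 0.4997050277157357
[328. 202.] slab ([637.3, 240.9], 83.6, [63.0, 46.0]) rib ([636.6, 241.1], 83.8, [34.0, 12.0])
[583. 181.] slab ([886.8, 245.7], 22.7, [44.0, 34.0]) rib None
[531. 129.] slab ([825.2, 296.3], -72.2, [44.0, 34.0]) rib None
[243.  94.] slab ([564.6, 338.5], 87.9, [61.0, 48.0]) rib ([563.1, 338.5], 87.7, [34.0, 12.0])
GO [0.005 0.023 0.403] turn 0.037 rows>= 5
```

Request:
send_rows([
  [0.013,0.02,0.1,0,0,0.037],
  [0.013,0.02,0.25,0,0,0.037],
  [0.013,0.02,0.35,0,0,0.037],
  [0.013,0.02,0.405,0,0,0.037],
  [0.013,0.02,0.405,0,0,0.037],
  [0.013,0.02,0.405,0,0,0.037],
])

```text
time_s: 32.0
position: [0.6379, 0.2416, 0.0004]
tcp_rot: [[0.104, 0.995, 0.001], [0.995, -0.104, 0.0], [0.0, 0.001, -1.0]]
force: [-0.3, -0.0, 0.3]
opening: 0.5
grasp_force: 0.0
```

Request:
send_rows([
  [0,0,0,0,0,0],
  [0,0,0,0,0,0],
  [0,0,0,0,0,0],
  [0,0,0,0,0,0],
  [0,0,0,0,0,0],
  [0,0,0,0,0,0],
  [0,0,0,0,0,0],
  [0,0,-0.2,0,0,0],
  [0,0,-0.4,0,0,0],
  [0,0,-0.4,0,0,0],
  [0,0,-0.4,0,0,0],
], grip=0)

```text
time_s: 33.1
position: [0.6384, 0.2418, 0.1017]
tcp_rot: [[0.105, 0.994, 0.003], [0.994, -0.105, 0.001], [0.001, 0.003, -1.0]]
force: [0.1, 1.2, -1.6]
opening: 0.155
grasp_force: 30.0
```

```bash
python3 - <<'E'
from w import *
s=readout.read_state(); print(s["time_s"],s["position"],ang(s),s["opening"],s["grasp_force"])
q=pocket(1,1);print(q); go(*q,.11,177.3,s)
E
```

```text
33.1 [0.63842397 0.24176234 0.10172196] 83.98578020203276 0.15500653121042096 29.999882876873016
[0.55287731 0.08909402]
GO [-0.643 -0.276 -0.035] turn -1.037 rows>= 13
```

Request:
send_rows([
  [-0.643,-0.276,-0.035,0,0,-1],
  [-0.643,-0.276,-0.035,0,0,-1],
  [-0.643,-0.276,-0.035,0,0,-1],
  [-0.643,-0.276,-0.035,0,0,-1],
  [-0.643,-0.276,-0.035,0,0,-1],
  [-0.643,-0.276,-0.035,0,0,-1],
  [-0.643,-0.276,-0.035,0,0,-1],
  [-0.643,-0.276,-0.035,0,0,-1],
  [-0.643,-0.276,-0.035,0,0,-1],
  [-0.643,-0.276,-0.035,0,0,-1],
  [-0.643,-0.276,-0.035,0,0,-1],
  [-0.643,-0.276,-0.035,0,0,-1],
])

```text
time_s: 34.3
position: [0.5503, 0.0889, 0.1071]
tcp_rot: [[-0.994, 0.105, -0.004], [0.105, 0.994, 0.0], [0.004, -0.0, -1.0]]
force: [-0.7, -0.0, 0.3]
opening: 0.155
grasp_force: 30.0
```

```bash
python3 - <<'E'
from w import *
s,p,d,c=shot("w16"); print(s["time_s"],s["position"],ang(s),s["opening"],s["grasp_force"])
spares(p,c); go(*pocket(1,1),.005,177.3,s)
E
```

```text
34.3 [0.55031113 0.08892721 0.10705039] 173.9680063093138 0.15516794574653478 29.998944103717804
[568. 182.] slab ([562.1, 333.7], 87.9, [70.0, 47.0]) rib ([562.7, 336.6], 87.7, [29.0, 12.0])
[317. 123.] slab ([478.5, 93.2], -2.9, [63.0, 48.0]) rib ([478.5, 93.8], -2.6, [35.0, 12.0])
GO [-0.012  0.002  0.408] turn -0.037 rows>= 5
```

Request:
send_rows([
  [-0.006,0,0.1,0,0,-0.037],
  [-0.006,0,0.3,0,0,-0.037],
  [-0.006,0,0.37,0,0,-0.037],
  [-0.006,0,0.395,0,0,-0.037],
  [-0.006,0,0.408,0,0,-0.037],
  [-0.006,0,0.408,0,0,-0.037],
  [-0.006,0,0.408,0,0,-0.037],
])

```text
time_s: 35.05
position: [0.554, 0.0888, 0.0079]
tcp_rot: [[-0.999, 0.047, 0.001], [0.047, 0.999, -0.0], [-0.001, -0.0, -1.0]]
force: [1.0, -0.8, -1.7]
opening: 0.161
grasp_force: 30.0
```

Request:
send_rows([
  [0,0,0,0,0,0],
  [0,0,0,0,0,0],
  [0,0,0,0,0,0],
  [0,0,0,0,0,0],
  [0,0,-0.1,0,0,0],
  [0,0,-0.3,0,0,0],
  [0,0,-0.6,0,0,0],
  [0,0,-0.6,0,0,0],
  [0,0,-0.6,0,0,0],
], grip=0.4)

```text
time_s: 35.95
position: [0.5567, 0.0888, 0.1615]
tcp_rot: [[-0.999, 0.047, 0.01], [0.047, 0.999, -0.0], [-0.01, 0.0, -1.0]]
force: [1.0, -0.1, 0.3]
opening: 0.397
grasp_force: 0.0
```

```bash
python3 - <<'E'
from w import *
s,p,d,c=shot("w17"); print(s["time_s"],s["position"],ang(s),s["opening"],s["grasp_force"])
spares(p,c); [seated(p,d,c,1,j) for j in (-1,0,1)]
go(.563,.338,.10,88,s)
E
```

```text
35.95 [0.55668776 0.08875781 0.16147159] 177.3229935374496 0.39683644401467427 0.0
[531. 178.] slab ([562.2, 334.4], 87.3, [68.0, 46.0]) rib ([562.9, 337.7], 87.3, [32.0, 12.0])
(1, -1) slab z 995 [0.0171 0.0183 0.0193]
(1, 0) slab z 1024 [0.0172 0.0183 0.0193]
(1, 1) slab z 1052 [0.0173 0.0184 0.0193]
GO [0.024 0.997 0.246] turn 0.992 rows>= 13
```

Request:
send_rows([
  [0.024,0.997,0.22,0,0,0.992],
  [0.024,0.997,0.22,0,0,0.992],
  [0.024,0.997,0.22,0,0,0.992],
  [0.024,0.997,0.22,0,0,0.992],
  [0.024,0.997,0.22,0,0,0.992],
  [0.024,0.997,0.22,0,0,0.992],
  [0.024,0.997,0.22,0,0,0.992],
  [0.024,0.997,0.22,0,0,0.992],
  [0.024,0.997,0.22,0,0,0.992],
  [0.024,0.997,0.22,0,0,0.992],
  [0.024,0.997,0.22,0,0,0.992],
  [0.024,0.997,0.22,0,0,0.992],
], grip=0.5)

```text
time_s: 37.2
position: [0.5576, 0.3374, 0.0995]
tcp_rot: [[0.034, 0.999, -0.004], [0.999, -0.034, -0.002], [-0.002, -0.004, -1.0]]
force: [-0.3, 0.3, 0.1]
opening: 0.498
grasp_force: 0.0
```

```bash
python3 - <<'E'
from w import *
s,p,d,c=shot("w18"); print(s["time_s"],s["position"],ang(s),s["tcp_rot"][:,:2].round(3).tolist(),s["opening"])
spares(p,c); go(.563,.3385,-.002,88,s)
E
```

```text
37.2 [0.55759183 0.33738673 0.09945269] 88.04236732445266 [[0.034, 0.999], [0.999, -0.034], [-0.002, -0.004]] 0.49793661948808543
[584. 221.] slab ([820.4, 305.5], 17.9, [35.0, 34.0]) rib None
[332. 201.] slab ([563.9, 339.5], 87.1, [63.0, 46.0]) rib ([563.5, 339.1], 88.1, [35.0, 11.0])
GO [0.006 0.023 0.406] turn 0.0 rows>= 5
```

Request:
send_rows([
  [0.008,0.02,0.1,0,0,0],
  [0.008,0.02,0.25,0,0,0],
  [0.008,0.02,0.35,0,0,0],
  [0.008,0.02,0.406,0,0,0],
  [0.008,0.02,0.406,0,0,0],
  [0.008,0.02,0.406,0,0,0],
])

```text
time_s: 37.85
position: [0.5646, 0.34, 0.0006]
tcp_rot: [[0.034, 0.999, 0.0], [0.999, -0.034, 0.0], [0.0, 0.0, -1.0]]
force: [0.3, -0.0, 0.9]
opening: 0.501
grasp_force: 0.0
```

Request:
send_rows([
  [0,0,0,0,0,0],
  [0,0,0,0,0,0],
  [0,0,0,0,0,0],
  [0,0,0,0,0,0],
  [0,0,0,0,0,0],
  [0,0,0,0,0,0],
  [0,0,0,0,0,0],
  [0,0,-0.2,0,0,0],
  [0,0,-0.4,0,0,0],
  [0,0,-0.48,0,0,0],
  [0,0,-0.48,0,0,0],
], grip=0)

```text
time_s: 38.95
position: [0.567, 0.341, 0.1244]
tcp_rot: [[0.034, 0.999, 0.008], [0.999, -0.034, 0.003], [0.003, 0.008, -1.0]]
force: [0.4, 0.0, 0.4]
opening: 0.156
grasp_force: 30.0
```

Request:
send_rows([
  [-0.967,-0.038,0,0,0,0],
  [-0.967,-0.038,0,0,0,0],
  [-0.967,-0.038,0,0,0,0],
  [-0.967,-0.038,0,0,0,0],
  [-0.967,-0.038,0,0,0,0],
  [-0.967,-0.038,0,0,0,0],
])

```text
time_s: 39.55
position: [0.5447, 0.0937, 0.1186]
tcp_rot: [[0.04, 0.999, -0.004], [0.999, -0.04, -0.001], [-0.002, -0.004, -1.0]]
force: [-0.0, 0.4, -0.5]
opening: 0.158
grasp_force: 30.0
```

Request:
send_rows([
  [-0.967,-0.038,0,0,0,0],
  [-0.967,-0.038,0,0,0,0],
  [-0.967,-0.038,0,0,0,0],
  [-0.967,-0.038,0,0,0,0],
  [-0.967,-0.038,0,0,0,0],
  [-0.967,-0.038,0,0,0,0],
])

```text
time_s: 40.15
position: [0.529, -0.1474, 0.1192]
tcp_rot: [[0.04, 0.999, 0.001], [0.999, -0.04, -0.002], [-0.001, 0.001, -1.0]]
force: [-0.3, 0.5, -0.1]
opening: 0.155
grasp_force: 30.0
```

```bash
python3 - <<'E'
from w import *
s,p,d,c=shot("w19"); print(s["time_s"],s["position"],ang(s),s["opening"],s["grasp_force"])
spares(p,c); go(.51,-.385,.12,89,s)
E
```

```text
40.15 [ 0.52903485 -0.14736634  0.11920693] 87.71706697672515 0.154640902717102 29.999108612537384
[326. 209.] slab ([529.1, -167.6], -2.3, [79.0, 47.0]) rib ([528.4, -177.9], -2.3, [21.0, 12.0])
[517. 133.] slab ([728.0, -93.3], -8.9, [59.0, 54.0]) rib ([730.6, -92.5], -75.0, [36.0, 13.0])
[607. 161.] slab ([827.8, -139.0], -75.5, [153.0, 61.0]) rib None
[339.  84.] slab ([545.9, -34.6], -2.2, [66.0, 47.0]) rib ([547.0, -34.2], -2.2, [35.0, 11.0])
[250.  79.] slab ([473.5, -30.9], -2.3, [66.0, 47.0]) rib ([471.8, -30.8], -2.3, [35.0, 12.0])
[344.  19.] slab ([553.5, 16.0], -4.4, [62.0, 28.0]) rib ([539.3, 23.9], -10.4, [6.0, 1.0])
[253.  16.] slab ([470.9, 20.4], -2.2, [65.0, 27.0]) rib None
GO [-0.953 -0.038 -0.002] turn -0.014 rows>= 7
```

Request:
send_rows([
  [-0.953,-0.038,0,0,0,-0.014],
  [-0.953,-0.038,0,0,0,-0.014],
  [-0.953,-0.038,0,0,0,-0.014],
  [-0.953,-0.038,0,0,0,-0.014],
  [-0.953,-0.038,0,0,0,-0.014],
  [-0.953,-0.038,0,0,0,-0.014],
  [-0.953,-0.038,0,0,0,-0.014],
])

```text
time_s: 40.9
position: [0.5108, -0.3786, 0.1189]
tcp_rot: [[0.012, 1.0, -0.002], [1.0, -0.012, 0.003], [0.003, -0.002, -1.0]]
force: [0.3, 0.5, 0.2]
opening: 0.158
grasp_force: 30.0
```

```bash
python3 - <<'E'
from w import *
s,p,d,c=shot("w20"); print(s["time_s"],s["position"],ang(s),s["opening"],s["grasp_force"])
X=at(d,c,(0,0,640,235)); 
k=(abs(X[:,0]-.51)<.045)&(X[:,1]>-.33)&(X[:,1]<-.29); print("lid floor z",np.percentile(X[k][:,2],[10,50,90]).round(4))
k=(X[:,2]>.02)&(X[:,2]<.035)&(abs(X[:,0]-.51)<.08)&(X[:,1]<-.26)&(X[:,1]>-.34); print("lid wall",np.percentile(X[k],[1,99],axis=0).round(3))
go(.51,-.385,.007,89,s)
E
```

```text
40.9 [ 0.51084591 -0.37864203  0.11890298] 89.28678251900146 0.15769864434220507 30.000024139881134
lid floor z [0.0035 0.0045 0.3028]
lid wall [[ 0.449 -0.339  0.021]
 [ 0.578 -0.278  0.03 ]]
GO [-0.027 -0.002  0.448] turn 0.003 rows>= 5
```

View pics/w20.png

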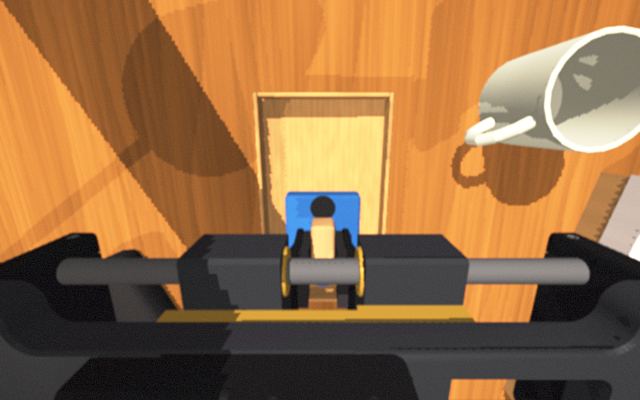

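The held block sits centrally over the lid, whose floor is visible at (325,150), and the mug is clear to the right. I'm lowering it.

Request:
send_rows([
  [-0.015,-0.008,0.15,0,0,0],
  [-0.015,-0.008,0.3,0,0,0],
  [-0.015,-0.008,0.39,0,0,0],
  [-0.015,-0.008,0.43,0,0,0],
  [-0.015,-0.008,0.45,0,0,0],
  [-0.015,-0.008,0.45,0,0,0],
  [-0.015,-0.008,0.45,0,0,0],
])

```text
time_s: 41.65
position: [0.5099, -0.3844, 0.0091]
tcp_rot: [[0.012, 1.0, 0.002], [1.0, -0.012, -0.002], [-0.002, 0.002, -1.0]]
force: [1.0, -0.1, -0.8]
opening: 0.155
grasp_force: 30.0
```

Request:
send_rows([
  [0,0,0,0,0,0],
  [0,0,0,0,0,0],
  [0,0,0,0,0,0],
  [0,0,0,0,0,0],
  [0,0,-0.1,0,0,0],
  [0,0,-0.3,0,0,0],
  [0,0,-0.5,0,0,0],
  [0,0,-0.5,0,0,0],
  [0,0,-0.5,0,0,0],
], grip=0.4)

```text
time_s: 42.55
position: [0.5095, -0.3849, 0.1346]
tcp_rot: [[0.012, 1.0, 0.002], [1.0, -0.012, -0.003], [-0.003, 0.002, -1.0]]
force: [-0.1, 0.2, -0.6]
opening: 0.405
grasp_force: 0.0
```

```bash
python3 - <<'E'
from w import *
s,p,d,c=shot("w21"); print(s["time_s"],s["position"],ang(s),s["opening"],s["grasp_force"])
spares(p,c)
T,D=viewer.capture("top"); ct=cam("top"); cv2.imwrite("pics/top2.png",T[...,::-1])
for S in (135,145):
    q=biggest(region(T,(10,0,130),(30,S,255),(175,140,270,235),3)); print("mat",S,rect(onto(ct,q,.001)))
    q=biggest(region(T,(10,0,130),(30,S,255),(268,160,345,230),3)); print("tray",S,rect(onto(ct,q,.016)))
# mat edges, fitted line by line
h=cv2.cvtColor(T,cv2.COLOR_RGB2HSV); m=cv2.medianBlur(cv2.inRange(h,(10,0,130),(30,147,255)),5)
L=np.array([[(np.where(m[r,170:262])[0][0]+170),r] for r in range(162,218)]); B=np.array([[u,np.where(m[140:240,u])[0][-1]+140] for u in range(196,258)]); U=np.array([[u,np.where(m[140:240,u])[0][0]+140] for u in range(196,258)])
for n,e in (("left",L),("near",B),("far",U)):
    X=onto(ct,e,.001)[:,:2]*1000; v=cv2.fitLine(X.astype(np.float32),cv2.DIST_HUBER,0,.01,.01).ravel(); print(n,v.round(3), np.median(X,0).round(1))
print(s["tcp_rot"][:,:2].round(3).tolist())
E
```

```text
42.55 [ 0.5094556  -0.38492744  0.13464454] 89.2908011986236 0.4054344440245156 0.0
[326. 199.] slab ([511.0, -386.6], 88.7, [63.0, 46.0]) rib ([510.7, -385.5], 89.3, [37.0, 12.0])
mat 135 (array([533.85095215, 261.42053223]), -89.38222020864487, (241.89901733398438, 212.2469940185547))
tray 135 (array([510.16113281,  28.60151672]), 87.2347183227539, (195.77357482910156, 165.66835021972656))
mat 145 (array([534.43731689, 261.90570068]), 89.8878173828125, (243.8073272705078, 215.3196563720703))
tray 145 (array([510.2578125 ,  28.81178284]), 87.23863983154297, (196.83721923828125, 167.8072509765625))
left [1.00000e+00 1.60000e-02 5.25133e+02 3.81870e+02] [532.2 382. ]
near [2.10000e-02 1.00000e+00 4.28672e+02 2.74934e+02] [429.2 262.4]
far [1.8000e-02 1.0000e+00 6.3939e+02 2.5825e+02] [639.5 263.5]
[[0.012, 1.0], [1.0, -0.012], [-0.003, 0.002]]
```

View pics/top2.png

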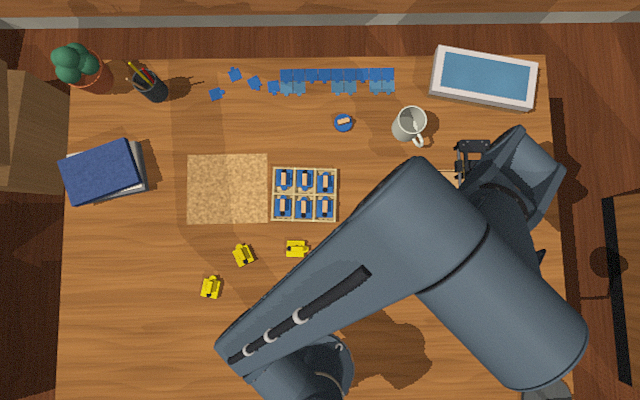

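The top view shows the tray full, the mat clear at (227,188) and the lid hidden behind the arm. The wrist view confirmed that the leftover block lies in the lid. Next I'll put the open fingers beside the tray's −y edge.

Request:
send_rows([
  [0.95,-0.02,0,0,0,0.022],
  [0.95,-0.02,0,0,0,0.022],
  [0.95,-0.02,0,0,0,0.022],
  [0.95,-0.02,0,0,0,0.022],
  [0.95,-0.02,0,0,0,0.022],
  [0.95,-0.02,0,0,0,0.022],
  [0.95,-0.02,0,0,0,0.022],
], grip=1)

```text
time_s: 43.35
position: [0.506, -0.1456, 0.1314]
tcp_rot: [[0.045, 0.999, -0.003], [0.999, -0.045, 0.001], [0.001, -0.003, -1.0]]
force: [1.4, -1.0, -0.5]
opening: 0.938
grasp_force: 0.0
```

```bash
python3 - <<'E'
from w import *
s,p,d,c=shot("w22"); print(s["time_s"],s["position"],ang(s),s["opening"])
tray(p,c,(150,0,420,100)); spares(p,c); go(.5065,-.110,-.012,87.3,s)
E
```

```text
43.35 [ 0.50596323 -0.14555103  0.13142779] 87.44151641955114 0.9378631115163228
tray [509.2  -5.6] -2.59 [163.4  85.9]
[608. 219.] slab ([837.4, -193.9], 3.9, [54.0, 35.0]) rib None
[529. 134.] slab ([727.7, -93.4], 10.2, [59.0, 54.0]) rib ([730.6, -92.6], -75.0, [35.0, 13.0])
[622. 135.] slab ([822.2, -101.5], -75.9, [78.0, 31.0]) rib None
[322.  84.] slab ([509.7, -33.0], -2.6, [138.0, 48.0]) rib ([505.6, -35.7], -87.1, [46.0, 18.0])
[365.  22.] slab ([553.9, 19.5], -2.6, [62.0, 33.0]) rib ([548.8, 26.0], -2.6, [25.0, 6.0])
[269.  24.] slab ([470.9, 22.5], 1.1, [64.0, 32.0]) rib ([475.9, 29.6], -2.6, [24.0, 5.0])
GO [ 0.142 -0.003  0.574] turn 0.002 rows>= 5
```

View pics/w22.png

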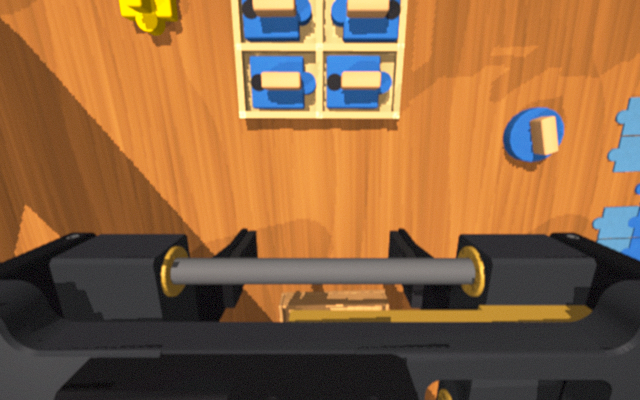

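The wrist view shows the tray's −y wall along row 118 (columns 238–400), clear of the open fingers. I'm lowering them and bringing them to the wall.

Request:
send_rows([
  [0.142,-0.003,0.15,0,0,0],
  [0.142,-0.003,0.3,0,0,0],
  [0.142,-0.003,0.45,0,0,0],
  [0.142,-0.003,0.54,0,0,0],
  [0.142,-0.003,0.57,0,0,0],
  [0.142,-0.003,0.57,0,0,0],
  [0.142,-0.003,0.57,0,0,0],
])

```text
time_s: 44.1
position: [0.5085, -0.1123, -0.0091]
tcp_rot: [[0.048, 0.999, 0.001], [0.999, -0.048, -0.001], [-0.001, 0.001, -1.0]]
force: [-0.5, 0.6, 0.1]
opening: 0.998
grasp_force: 0.0
```

Request:
send_rows([
  [0.04,0,0.004,0,0,0],
  [0.08,0,0.004,0,0,0],
  [0.11,0,0.004,0,0,0],
  [0.13,0,0.004,0,0,0],
  [0.15,0,0.004,0,0,0],
  [0.17,0,0.004,0,0,0],
  [0.19,0,0.004,0,0,0],
  [0.19,0,0.004,0,0,0],
])

```text
time_s: 44.9
position: [0.511, -0.0638, -0.0102]
tcp_rot: [[0.046, 0.999, 0.002], [0.999, -0.046, -0.001], [-0.001, 0.002, -1.0]]
force: [-0.2, -1.4, 0.4]
opening: 0.998
grasp_force: 0.7
```

```bash
cat >> w.py <<'E'
def toptray(u0=180,u1=350,S=140):
    T,D=viewer.capture("top"); ct=cam("top")
    # full tray: points 10..45 mm high by colour-independent depth, plus slab/rib colours -> wall outline
    X=at(D,ct,(0,0,640,400)).reshape(400,640,3)
    m=((X[...,2]>.010)&(X[...,2]<.05)&(X[...,0]>.40)&(X[...,0]<.66)).astype(np.uint8)*255; m[:,:u0]=0;m[:,u1:]=0
    m=cv2.morphologyEx(m,cv2.MORPH_OPEN,np.ones((3,3))); r=rect(onto(ct,biggest(m),.016)); print("top tray",r[0].round(1),round(r[1],2),np.round(r[2],1)); return T
def ribtray(p,c):  # tray pose from ribs seen by the wrist: print rib points
    spares(p,c,k=9)
E
python3 - <<'E'
from w import *
s,p,d,c=shot("w23"); print(s["time_s"],s["position"],ang(s),s["force"]); toptray(); spares(p,c,k=9)
E
```

```text
44.9 [ 0.51095459 -0.06375514 -0.01023559] 87.34731560335265 [-0.15008603 -1.38197781  0.39086138]Traceback (most recent call last):
  File "<stdin>", line 2, in <module>
  File "w.py", line 48, in toptray
    m=cv2.morphologyEx(m,cv2.MORPH_OPEN,np.ones((3,3))); r=rect(onto(ct,biggest(m),.016)); print("top tray",r[0].round(1),round(r[1],2),np.round(r[2],1)); return T
                                                                        ~~~~~~~^^^
  File "w.py", line 16, in biggest
    def biggest(m): return cv2.convexHull(max(cv2.findContours(m,cv2.RETR_EXTERNAL,cv2.CHAIN_APPROX_NONE)[0],key=cv2.contourArea))[:,0]
                                          ~~~^^^^^^^^^^^^^^^^^^^^^^^^^^^^^^^^^^^^^^^^^^^^^^^^^^^^^^^^^^^^^^^^^^^^^^^^^^^^^^^^^^^^
ValueError: max() iterable argument is empty
```

Request:
send_rows([
  [0.04,0.0025,0,0,0,0],
  [0.08,0.005,0,0,0,-0.003],
  [0.12,0.0075,0,0,0,-0.006],
  [0.16,0.01,0,0,0,-0.009],
  [0.2,0.0125,0,0,0,-0.012],
  [0.24,0.015,0,0,0,-0.015],
  [0.28,0.0175,0,0,0,-0.018],
  [0.32,0.02,0,0,0,-0.02],
  [0.36,0.0225,0,0,0,-0.022],
  [0.4,0.025,0,0,0,-0.025],
  [0.44,0.0275,0,0,0,-0.028],
  [0.48,0.03,0,0,0,-0.03],
])

```text
time_s: 46.2
position: [0.5227, 0.056, -0.0106]
tcp_rot: [[-0.001, 1.0, -0.001], [1.0, 0.001, -0.001], [-0.001, -0.001, -1.0]]
force: [-0.3, -5.9, 2.5]
opening: 0.997
grasp_force: 2.7
```

```bash
python3 - <<'E'
from w import *
s,p,d,c=shot("w24"); print(s["time_s"],s["position"],ang(s),s["force"]); spares(p,c,k=9)
E
```

```text
46.2 [ 0.5226637  0.0560077 -0.0106084] 90.07157566461694 [-0.27083638 -5.88104808  2.5295905 ]
[373. 206.] slab ([553.2, 86.5], 0.1, [52.0, 20.0]) rib ([551.4, 94.8], -9.5, [20.0, 3.0])
[251. 175.] slab ([483.7, 99.8], 0.1, [64.0, 48.0]) rib ([483.2, 100.4], 1.4, [36.0, 14.0])
[409. 165.] slab ([559.9, 112.1], -12.0, [69.0, 31.0]) rib ([560.2, 104.6], -12.0, [36.0, 12.0])
```

View pics/w24.png

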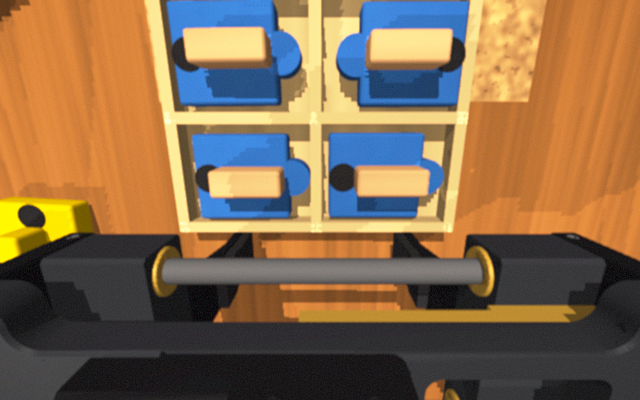

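The tray's −y wall lies level against the fingers (row 230, columns 182–450), and the mat shows ahead at the upper right. I'm pushing on.

Request:
send_rows([
  [0.036,0.006,0,0,0,0],
  [0.072,0.012,0,0,0,0],
  [0.108,0.018,0,0,0,0],
  [0.144,0.024,0,0,0,0],
  [0.18,0.03,0,0,0,0],
  [0.216,0.036,0,0,0,0],
  [0.252,0.042,0,0,0,0],
  [0.288,0.048,0,0,0,0],
  [0.324,0.054,0,0,0,0],
  [0.354,0.06,0,0,0,0],
  [0.376,0.064,0,0,0,0],
  [0.39,0.064,0,0,0,0],
])

```text
time_s: 47.45
position: [0.5379, 0.1533, -0.0109]
tcp_rot: [[-0.001, 1.0, -0.002], [1.0, 0.001, -0.001], [-0.001, -0.002, -1.0]]
force: [-1.1, -6.1, 2.6]
opening: 1.002
grasp_force: 2.5
```

Request:
send_rows([
  [0,0,0,0,0,0],
  [-0.1,0,0,0,0,0],
  [-0.2,0,-0.1,0,0,0],
  [-0.2,0,-0.5,0,0,0],
  [-0.2,0,-0.9,0,0,0],
  [-0.2,0,-0.95,0,0,0],
  [-0.2,0,-0.95,0,0,0],
  [-0.2,0,-0.95,0,0,0],
])

```text
time_s: 48.25
position: [0.5428, 0.1043, 0.2329]
tcp_rot: [[0.0, 1.0, 0.013], [1.0, -0.0, 0.002], [0.002, 0.013, -1.0]]
force: [0.8, -0.2, 0.2]
opening: 0.999
grasp_force: 0.0
```

```bash
python3 - <<'E'
from w import *
s,p,d,c=shot("w25"); np.savez("w25.npz",p=p,d=d,K=c[0],R=c[1],c=c[2]); print(s["time_s"],s["position"],ang(s),s["force"])
T=toptray(150,330); cv2.imwrite("pics/top3.png",T[...,::-1])
X=at(d,c,(0,0,640,235)); X=X[(X[:,2]>.013)&(X[:,2]<.05)&(X[:,1]>.1)&(X[:,1]<.40)&(X[:,0]>.4)&(X[:,0]<.66)]
r=rect(X); print("depth tray",r[0].round(1),round(r[1],2),np.round(r[2],1))
E
```

```text
48.25 [0.54276708 0.10427556 0.23286177] 89.98538267656971 [ 0.83878184 -0.23824612  0.21131608]
top tray [581.  259.5] 0.18 [67.2 45. ]
depth tray [535.4 244.8] 0.15 [162.5 159.4]
```

View pics/w25.png

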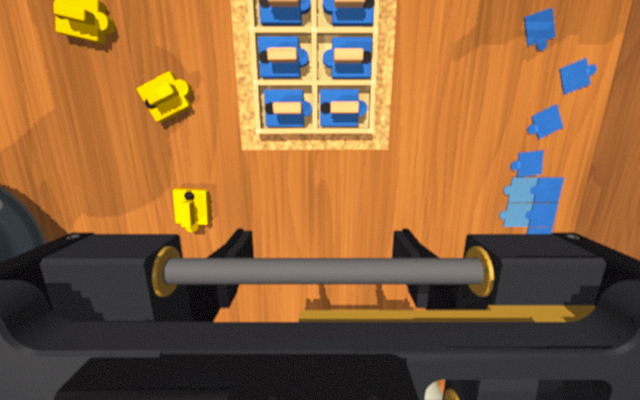

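The tray sits on the mat with cork margins of about 13 px on both sides (columns 245–388) and about 17 px along row 150. I'll check squareness and seating, then hand in if they hold.

```bash
python3 - <<'E'
from w import *
from rig import ticket
s,p,d,c=shot(); X=at(d,c,(0,0,640,235)).reshape(235,640,3)
m=cv2.medianBlur(region(p,(10,0,130),(32,158,255),(225,0,410,165)),5)
def line(e):
    Y=onto(c,e,.001)[:,:2]*1000; v=cv2.fitLine(Y.astype(np.float32),cv2.DIST_HUBER,0,.01,.01).ravel(); return v[:2].round(3),np.median(Y,0).round(1)
L=np.array([[np.where(m[r])[0][0],r] for r in range(5,140,2)]);Rr=np.array([[np.where(m[r])[0][-1],r] for r in range(5,140,2)]);B=np.array([[u,np.where(m[:170,u])[0][-1]] for u in range(255,380,2)])
a=[line(e) for e in(L,Rr,B)]; print("mat near/far/-y edges",a)
Y=X.reshape(-1,3);Y=Y[(Y[:,2]>.012)&(Y[:,2]<.05)&(Y[:,1]>.1)&(Y[:,0]>.4)&(Y[:,0]<.68)&(Y[:,1]<.4)]
r=rect(Y);print("tray",r[0].round(1),round(r[1],2),np.round(r[2],1), "x range",np.percentile(Y[:,0],[.5,99.5]).round(3),"ymin",np.percentile(Y[:,1],.5).round(3))
tr=[np.array([.5354,.261]),.1]; mm=masks(p)[1][:235]>0
for i in(0,1):
    for j in(-1,0,1):
        q=pocket(i,j,tr); k=mm&(np.hypot(X[...,0]-q[0],X[...,1]-q[1])<.03); print((i,j),k.sum(),np.percentile(X[k][:,2],[10,50,90]).round(4) if k.sum()>50 else None)
E
```

```text
mat near/far/-y edges [(array([ 0.003, -1.   ], dtype=float32), array([430.1, 244.1])), (array([ 0.002, -1.   ], dtype=float32), array([640.3, 244.4])), (array([1.   , 0.007], dtype=float32), array([535.4, 142. ]))]
tray [535.4 245. ] 0.02 [162.6 157.6] x range [0.455 0.616] ymin 0.166
(0, -1) 923 [0.0173 0.0184 0.0195]
(0, 0) 1027 [0.0172 0.0183 0.0195]
(0, 1) 746 [0.0168 0.0182 0.0193]
(1, -1) 880 [0.0172 0.0183 0.0195]
(1, 0) 927 [0.0174 0.0184 0.0195]
(1, 1) 676 [0.0167 0.0183 0.0193]
```

```bash
python3 -c "
from rig import ticket; print(ticket.hand_in())"
```

```text
the job is handed in; nothing more can be done
None
```

I've handed the job in: all six pockets are filled with blocks fully down, the tray was slid onto the cork mat and sits square on it with about 25 mm of cork around it, and the one left-over block is in the lid. I didn't touch the round block or the mug.

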